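# Load the last stave on edge and pin the rack's end stop

### The job

Get the stave rack ready for glue: tip the stave that lies flat on the loading deck up onto its long edge in the empty front groove and press it down until it sits on the bottom. Then pull the ball-lock pin up out of the rail, slide the end stop in so that it pushes the ends of all three staves up against the fence, and push the pin fully home in the inner hole. Leave the two standing staves on edge in their grooves and do not disturb the other things on the bench.

Things in the scene. Friction and masses are not known exactly. Their poses are not given: they have to be found in the camera images.
- rack: Plywood stave rack fixed on the bench. Origin on the bench top; x away from the robot, across the grooves; y left, along them; z up. In this frame, mm: loading deck x -100 to -15.5, y -100 to 91, top at z 38; a step down behind it three grooves, bottoms at z 8, tops of the battens between them at z 15: front (empty) x -15.5 to 13.5, middle 42.5 to 71.5, back 84.5 to 113.5.
- groove (a point): Middle of the front groove's bottom (rack frame -1, 0, 8 mm). It is 29 mm wide, between the deck's 30 mm high end face and a 7 mm high batten, and open at its right (-y) end. A finger notch in that deck edge, x -64 to -15.5, y -58 to 5, goes down to z 8, so that a finger can reach under the stave.
- fence (a point): Middle of the face of the end fence, an upright aluminium angle at the left (+y) end of the grooves; this point at 30, 75, 40 mm in the rack's frame; face x -60 to 120, top at z 54.
- stave_center (a point): Middle of the loose stave: finger-jointed wood block 48 mm wide (its x), 160 long (y), 26 thick (z), 0.1 to 0.18 kg, flat on the deck, x about along the rack's x. Slid 25 to 28 mm past the deck's edge it tips nose-down and leans there, about 60 degrees steep. Home on edge, its middle is at z 32 mm in the rack's frame, its top edge at z 56.
- stave_mid_center (a point): Middle of an equal stave (48 x 160 x 26 mm) already on edge in the middle groove, its x vertical, its y along the groove; it slides along the groove.
- stave_back_center (a point): Middle of an equal stave (48 x 160 x 26 mm) already on edge in the back groove; it slides along the groove.
- stop (a joint): Travel (m) of the end stop, an aluminium bar at the right end of the grooves, sliding along the rack's +y with about 2 N of friction, pushed or dragged by the pin in its boss. 0: pinned open, face at y -128 mm in the rack's frame. 0.040: shut, face at y -88 (163 mm from the fence), boss over the inner hole. Face x -20 to 113, top at z 54 mm; boss 32 x 30 mm, top at z 50.
- pin_grip (a point): Middle of the black knob (20 mm across, 20 tall) of the upright ball-lock pin; z is its axis. The collar (26 mm, 3 thick) has its underside 12 mm below, on the boss when home (this point at z 62 mm in the rack's frame). Shank 10 mm, 46.5 long, tapered tip; spring balls snap out under the rail: about 10 N to pull or push home. Raised 23 to 40 mm it clears the rail but stays in the boss.
- lock_hole (a point): Mouth of the inner 12 mm hole in the top of the 10 mm thick steel rail (rack frame -45, -125, 24 mm), 40 mm from the outer hole towards the fence.
- open_hole (a point): Mouth of the outer hole of the rail (rack frame -45, -165, 24 mm), where the pin stands at the start.
- tea_mug: Tea mug, 92 mm across, 95 mm tall, right of the rack; a bystander. Origin under it.
- spanner_17: Spanner, 211 mm long, lying right of the rack; a bystander.
- glue_brush: Glue brush, 199 mm long, lying left of the rack; a bystander.
- chisel: Bench chisel, 249 mm long, lying left of the rack; a bystander.
- short_block: Short wood block, 45 x 122 x 26 mm, lying flat right of the rack; a bystander.

How it is judged:
By the outcome, as a careful person would: the job done as asked, in the order asked, and still so for the second after the job is handed in, with the robot touching nothing.
It also fails if it takes over 58 s, if anything falls off the work surface, if the arm or the gripper's body presses on something with over 40 N, if the wrist force passes 120 N, or if a joint passes its speed limit or range.

### The arm

A 6-joint arm with a two-finger parallel gripper is mounted at the origin on a cart in front of the work surface, level with it; the furniture and walls round the work are solid. World frame = base frame: x ahead of the robot, y to its left, z up, the work surface at z = 0. Lengths are in m, angles in rad, forces in N, time in s.
With the tool pointing down it reaches from about 0.3 to 0.875 m from the base axis. Payload 4.2 kg.
Tool frame: the origin (TCP) lies between the finger pads; the fingertips stand 25 mm ahead of it and the grasp point (between the pads) lies 6 mm ahead of it; z points along the fingers, y is the direction in which the jaws open and shut (so a half turn about z gives the same grasp; the last joint's range is limited). The gripper opens to 85 mm and grips with 20 to 120 N. Pads are 22 mm wide; open, the fingers measure 114 mm over their backs; the gripper's body (76 mm by 85 mm) begins 54 mm behind the grasp point. The pads swing forward as they close: fully open they stand 13 mm farther back than shut.
Start: joints at [-1.221, 0.32, 1.565, -0, 1.257, -0.02], TCP at [0.208, -0.536, 0.256] pointing down, gripper open.
Joint ranges: [-3.11, 3.11], [-0.84, 2.01], [0.21, 2.61], [-1.34, 4.49], [0.05, 2.63], [-2.56, 2.56]. Speed limits (rad/s): [2.57, 2.57, 3.14, 3.14, 3.14, 3.14].

### API

Orientations are given as a 3x3 rotation matrix whose columns are the frame's x, y, z axes.
In Python, from workcell import * gives the robot as it stands.
- The arm moves only by the tool play_rows, never from a script. Its arguments are lists of equal length, an entry for each row: "hand": the finger opening in m, from 0 to 0.0854; "offset": the shift along the world's x, y, z in m, a list of three; "dr": the turn, a rotation vector about the world's x, y, z in degrees, a list of three. In form: {"hand": [hand, ...], "offset": [[tx, ty, tz], ...], "dr": [[rx, ry, rz], ...]}. A call has 1 to 10 rows; each row shifts and turns the pose as measured when the row begins; what a row does not reach is not made up. A row lasts 1/12 s, in which the tool goes at most 41.7 mm and 7.16 degrees, less where a joint would pass 70% of its speed; a pose out of reach is approached as far as the arm can. A call with a gripper value outside its range is refused whole. The fingers move at their own pace and stop on an object; "newtons" is the grip in N (left out, the last holds). Time passes only in rows, so rows that do not move let the fingers close. It gives the time, the measured TCP pose, the force and the opening at its end, in the units of the state.
- get_obs(): the state, without advancing time (a new reading comes with each control period).
- grab_frame(name): name is "scene" or "side" or "wrist"; returns the picture (400x640x3 uint8, red, green, blue); there is no depth.
- calibration(name): a dict with "vertical_fov" (degrees; the focal length in pixels is half the picture's height over the tangent of half this angle, whatever the lens; pixels are square), "cx", "cy" (the principal point, pixels), "camera_from_world" (4x4, takes a point from world to camera coordinates). Camera axes: x right, y down, z forward; pixel columns grow to the right and rows downward; lengths in m; the calibration is good to about 2 mm. A picture is of the moment at which its call begins: read the wrist's pose just before it. calibration takes no time and is no camera call; for the wrist camera it gives the pose at the moment of the call.
- job_done(): hands the job in, once; it reports no verdict.
Trained networks look in the newest picture that a camera, given by its name, has taken for a name from the list of things; names that differ only in an ending like _2 or _b are one class to them, and where a whole thing is asked for, a point or a joint stands for the part that bears it (a point fixed in the world has none). Each returns a list of dicts, best first, with "confidence" (0 to 1); they miss things now and then, are a little off and sometimes report something else, mostly with a low value. They report only what shows in the picture. A call takes as long as a camera call.
- masks_of(name, camera): "region" (400x640 bool, what is visible of it) and "rect" ([left, top, right, bottom] in pixels, round what is visible of it).
- landmark_of(name, camera): "xy" ([column, row] in pixels: a listed point, or the origin of a listed thing).
The state is a dict: "clock": time; "joint_pos": joint angles; "dq": joint speeds; "joint_efforts": joint torques, N m; "ee_pos": TCP position; "ee_rot": TCP orientation; "contact_force": force on the tool from outside, world axes, zero at the start; "moment": the same for the moment, N m; "width": finger opening in m.
Only numpy, scipy, OpenCV 4.12 (cv2) and the standard library are available. Lean on these libraries where they do the work, as an engineer would, in place of code of your own. Each camera call takes 0.05 s, during which the arm holds its last target.

## Working session

There is one attempt and no reset: what is moved stays moved. The work goes in short steps, Python scripts to look and compute and a tool call to move; the robot and the scene stay as the last step left them, time stands still between calls to the robot, and variables do not carry over. Pictures are saved under pics/ and viewed, and the job is handed in when it is done.

Besides the shell and the picture viewer there is one more tool, called after "Request:" by a JSON object that holds its "fn" and its "kwargs". play_rows: Moves the arm, as the interface text tells. Its arguments: {"type":"object","properties":{"hand":{"type":"array","items":{"type":"number"}},"offset":{"type":"array","items":{"type":"array","items":{"type":"number"}}},"dr":{"type":"array","items":{"type":"array","items":{"type":"number"}}},"newtons":{"type":"number"}},"required":["hand","offset","dr"]}

```bash
ls; mkdir -p pics
python3 - <<'E'
from workcell import *
import cv2,numpy as np
o=get_obs();print({k:np.round(v,3).tolist() for k,v in o.items()})
for c in ("scene","side","wrist"):
    f=grab_frame(c);cv2.imwrite(f"pics/{c}0.png",f[:,:,::-1])
    k=calibration(c);print(c,k["vertical_fov"],k["cx"],k["cy"]);print(np.round(k["camera_from_world"],3).tolist())
    for n in ["rack","groove","fence","stave_center","stave_mid_center","stave_back_center","pin_grip","lock_hole","open_hole","tea_mug","short_block","spanner_17"]:
        r=landmark_of(n,c);print(c,n,[(np.round(d["xy"]).tolist(),round(d["confidence"],2)) for d in r[:3]])
print(get_obs()["clock"])
E
```

```text
pics
{'clock': 0.0, 'joint_pos': [-1.221, 0.32, 1.566, -0.0, 1.257, -0.02], 'dq': [-0.002, -0.001, 0.002, -0.001, 0.001, -0.0], 'joint_efforts': [0.002, -41.551, -23.416, 0.0, 0.008, -0.0], 'ee_pos': [0.208, -0.536, 0.255], 'ee_rot': [[0.932, 0.361, -0.001], [0.361, -0.932, 0.002], [0.0, -0.002, -1.0]], 'contact_force': [0.014, -0.593, 0.397], 'moment': [-0.002, -0.008, 0.019], 'width': 0.085}
scene 47.75835688838241 316.11530278675843 194.657980636931
[[-0.765, -0.644, 0.013, 0.474], [-0.353, 0.403, -0.844, 0.206], [0.538, -0.65, -0.536, 1.09], [0.0, 0.0, 0.0, 1.0]]
scene rack [([317.0, 220.0], 0.83)]
scene groove [([316.0, 214.0], 0.6)]
scene fence [([288.0, 218.0], 0.57)]
scene stave_center [([339.0, 212.0], 0.98), ([183.0, 257.0], 0.17)]
scene stave_mid_center [([310.0, 199.0], 0.65)]
scene stave_back_center [([297.0, 196.0], 0.75)]
scene pin_grip [([367.0, 187.0], 0.6)]
scene lock_hole [([356.0, 202.0], 0.86)]
scene open_hole [([365.0, 197.0], 0.59), ([365.0, 184.0], 0.4)]
scene tea_mug [([373.0, 172.0], 0.82)]
scene short_block [([329.0, 176.0], 0.77), ([399.0, 204.0], 0.58)]
s
[... 561 characters left out ...]
le [([361.0, 212.0], 0.72), ([288.0, 232.0], 0.62)]
side open_hole [([369.0, 209.0], 0.55)]
side tea_mug [([372.0, 174.0], 0.8), ([350.0, 224.0], 0.4)]
side short_block [([329.0, 179.0], 0.84), ([374.0, 175.0], 0.19)]
side spanner_17 [([406.0, 215.0], 0.86), ([286.0, 231.0], 0.74)]
wrist 61.94977898482271 315.821205113751 202.83678976615246
[[0.361, -0.932, -0.0, -0.576], [-0.891, -0.345, 0.296, -0.039], [-0.276, -0.107, -0.955, 0.38], [0.0, 0.0, 0.0, 1.0]]
wrist rack []
wrist groove []
wrist fence []
wrist stave_center []
wrist stave_mid_center []
wrist stave_back_center []
wrist pin_grip []
wrist lock_hole []
wrist open_hole []
wrist tea_mug []
wrist short_block []
wrist spanner_17 []
1.95
```

View pics/scene0.png

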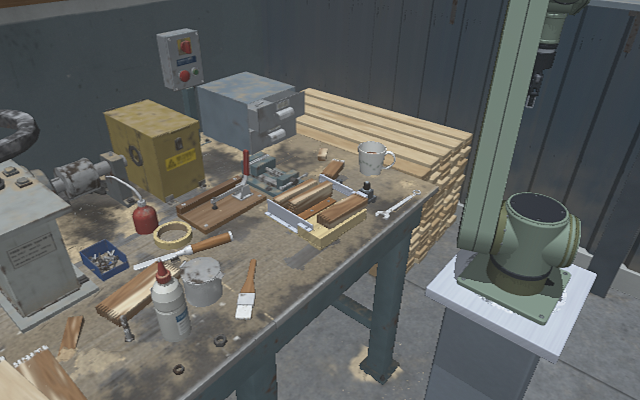

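View pics/side0.png

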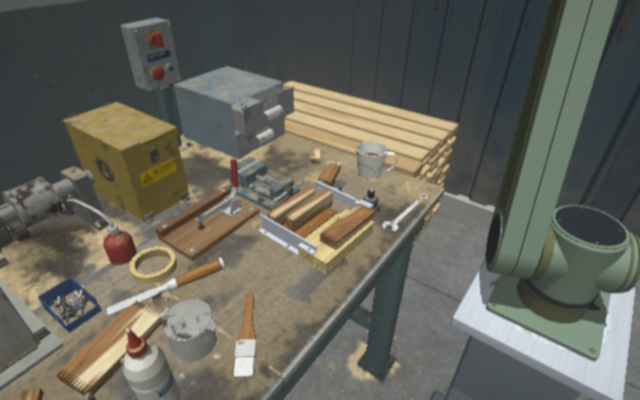

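View pics/wrist0.png

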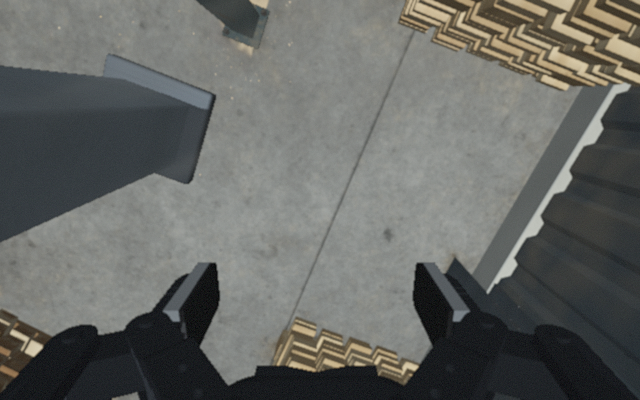

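```bash
cat > h.py <<'E'
from workcell import *
import cv2,numpy as np
from scipy.optimize import least_squares
def proj(c,P,k=None):
    k=k or calibration(c);f=200/np.tan(np.radians(k["vertical_fov"]/2))
    p=(k["camera_from_world"]@np.r_[np.asarray(P,float),1])[:3]
    return np.array([k["cx"]+f*p[0]/p[2],k["cy"]+f*p[1]/p[2]])
def ray(c,uv,k=None):
    k=k or calibration(c);f=200/np.tan(np.radians(k["vertical_fov"]/2))
    T=np.linalg.inv(k["camera_from_world"]);d=np.array([(uv[0]-k["cx"])/f,(uv[1]-k["cy"])/f,1])
    return T[:3,3],T[:3,:3]@d
def onz(c,uv,z,k=None):
    o,d=ray(c,uv,k);return o+d*(z-o[2])/d[2]
RP={"rack":(0,0,0),"groove":(-1,0,8),"fence":(30,75,40),"lock_hole":(-45,-125,24),"open_hole":(-45,-165,24),"pin_grip":(-45,-165,62)}
def W(p,P): # p=(x,y,yaw) rack; P mm
    c,s=np.cos(p[2]),np.sin(p[2]);a=np.asarray(P,float)/1000
    return np.array([p[0]+c*a[0]-s*a[1],p[1]+s*a[0]+c*a[1],a[2]])
E
python3 - <<'E'
from h import *
M={"scene":{"rack":(317,220),"groove":(316,214),"fence":(288,218),"pin_grip":(367,187),"lock_hole":(356,202),"open_hole":(365,197)},
"side":{"rack":(319,237),"groove":(318,233),"fence":(286,236),"pin_grip":(370,191),"lock_hole":(361,212),"open_hole":(369,209)}}
def r(p): return np.concatenate([proj(c,W(p,RP[n]))-uv for c in M for n,uv in M[c].items()])
s=least_squares(r,[0.45,-0.1,0.],loss="soft_l1");print(s.x,np.degrees(s.x[2]));print(np.round(r(s.x).reshape(-1,2),1).tolist())
for c,uv in (("scene",(339,212)),("side",(348,225))): print("stave",onz(c,uv,.051))
for c in ("scene","side"):
    k=calibration(c);print(np.linalg.inv(k["camera_from_world"])[:3,3])
    im=cv2.imread(f"pics/{c}0.png")
    x0,y0=(230,130) if c=="scene" else (230,130)
    cr=cv2.resize(im[y0:y0+150,x0:x0+200],None,fx=4,fy=4,interpolation=cv2.INTER_CUBIC)
    for q in [(-100,-100,38),(-100,91,38),(-15.5,-100,38),(-15.5,91,38),(-60,75,54),(120,75,54),(-20,-128,54),(113,-128,54),(-45,-165,62),(-45,-165,50),(-45,-125,24)]:
        u=(proj(c,W(s.x,q))-(x0,y0))*4+1.5
        cv2.circle(cr,tuple(int(v) for v in u),3,(0,0,255),1)
    cv2.imwrite(f"pics/{c}_fit0.png",cr)
E
```

```text
[ 0.51453428  0.12508462 -0.05083069] -2.9123838049401236
[[-1.0, 0.7], [0.3, 4.6], [1.4, -2.1], [-1.3, -0.8], [0.4, 0.4], [-0.2, 0.1], [-1.5, -0.6], [-0.1, 1.1], [2.3, -1.6], [0.4, 3.1], [-0.3, 0.6], [0.1, -3.4]]
stave [0.44825074 0.10719132 0.051     ]
stave [0.44627692 0.09439173 0.051     ]
[-0.15155317  0.93077597  0.75143047]
[0.07374864 0.74529779 0.66864916]
```

View pics/scene_fit0.png

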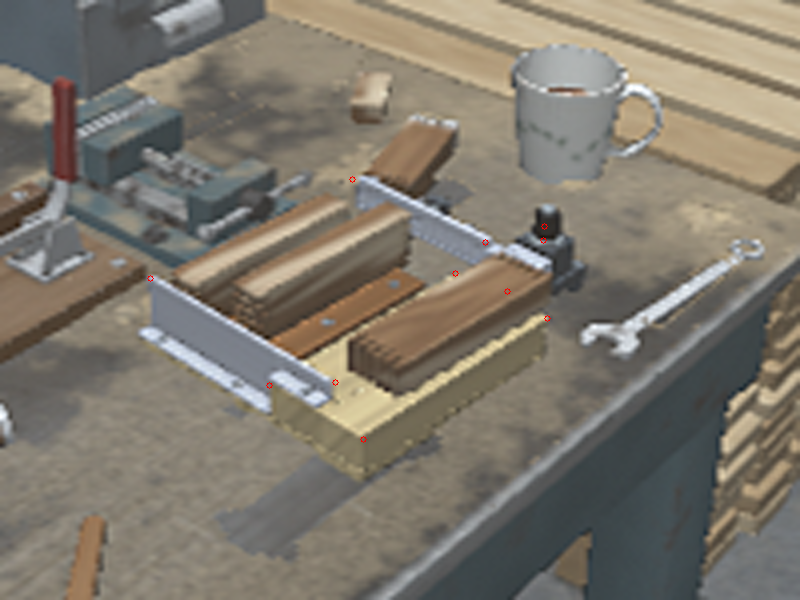

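View pics/side_fit0.png

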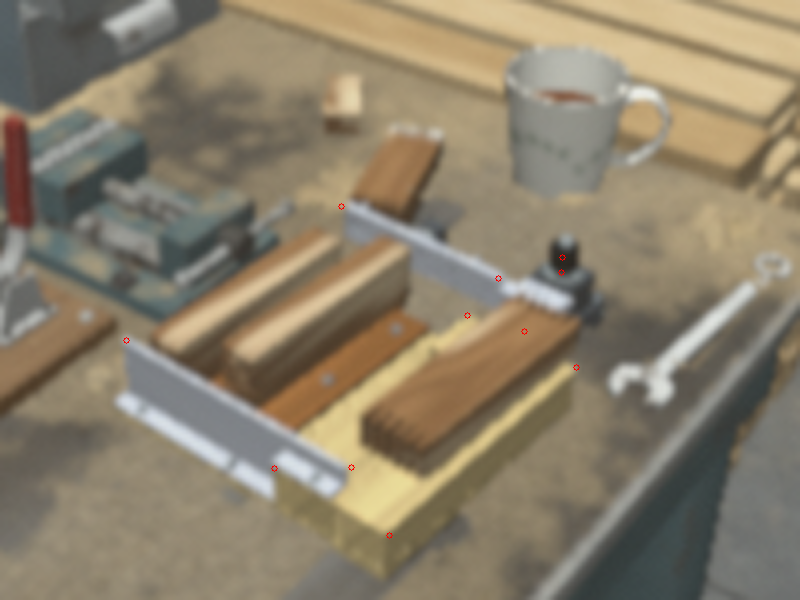

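Request:
{"fn": "play_rows", "kwargs": {"hand": [0.085, 0.085, 0.085, 0.085, 0.085, 0.085, 0.085, 0.085, 0.085, 0.085], "offset": [[0.015, 0.037, 0.005], [0.015, 0.037, 0.005], [0.015, 0.037, 0.005], [0.015, 0.037, 0.005], [0.015, 0.037, 0.005], [0.015, 0.037, 0.005], [0.015, 0.037, 0.005], [0.015, 0.037, 0.005], [0.015, 0.037, 0.005], [0.015, 0.037, 0.005]], "dr": [[0, 0, 6.6], [0, 0, 6.6], [0, 0, 6.6], [0, 0, 6.6], [0, 0, 6.6], [0, 0, 6.6], [0, 0, 6.6], [0, 0, 6.6], [0, 0, 6.6], [0, 0, 6.6]]}}

```text
clock: 2.78
ee_pos: [0.357, -0.1586, 0.306]
ee_rot: [[0.009, 1.0, 0.004], [1.0, -0.009, -0.002], [-0.002, 0.004, -1.0]]
contact_force: [1.0, -0.3, 0.2]
width: 0.0851
```

Request:
{"fn": "play_rows", "kwargs": {"hand": [0.085, 0.085, 0.085, 0.085, 0.085, 0.085, 0.085], "offset": [[0.02, 0.035, 0], [0.02, 0.035, 0], [0.02, 0.035, 0], [0.02, 0.035, 0], [0.02, 0.035, 0], [0.02, 0.035, 0], [0, 0, 0]], "dr": [[0, 0, -0.5], [0, 0, -0.5], [0, 0, -0.5], [0, 0, -0.5], [0, 0, 0], [0, 0, 0], [0, 0, 0]]}}

```text
clock: 3.37
ee_pos: [0.4803, 0.0663, 0.3097]
ee_rot: [[0.034, 0.999, 0.016], [0.999, -0.034, -0.002], [-0.001, 0.016, -1.0]]
contact_force: [0.8, -0.0, -0.9]
width: 0.0852
```

Run:
```python
from h import *
import pickle
k=calibration("wrist");o=get_obs();f=grab_frame("wrist");cv2.imwrite("pics/wrist1.png",f[:,:,::-1])
out={}
for n in ["groove","fence","stave_center","stave_mid_center","stave_back_center","pin_grip","lock_hole"]:
    r=landmark_of(n,"wrist");print(n,[(np.round(d["xy"],1).tolist(),round(d["confidence"],2)) for d in r[:2]])
pickle.dump((k,o),open("w1.pkl","wb"));print(o["clock"],o["ee_pos"],np.round(o["ee_rot"],3).tolist())
```

```text
groove [([339.5, 113.7], 0.89)]
fence [([373.6, 40.9], 0.8)]
stave_center [([360.7, 340.8], 0.72), ([286.0, 144.5], 0.64)]
stave_mid_center [([387.4, 150.1], 0.7), ([372.7, 41.9], 0.47)]
stave_back_center [([426.4, 128.7], 0.9)]
pin_grip [([297.6, 256.4], 0.68)]
lock_hole [([301.3, 210.5], 0.89)]
3.3667 [0.48033784 0.06629637 0.30973819] [[0.034, 0.999, 0.016], [0.999, -0.034, -0.002], [-0.001, 0.016, -1.0]]
```

View pics/wrist1.png

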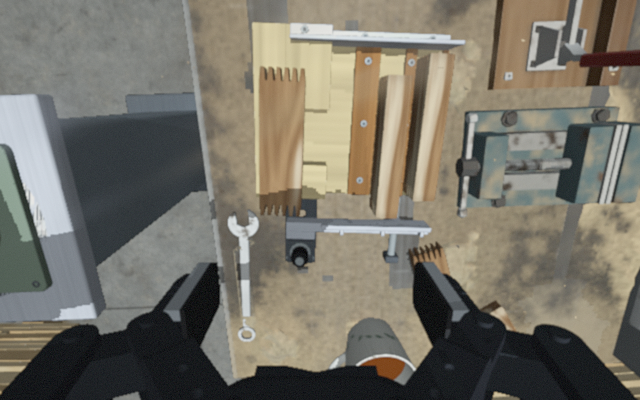

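Run:
```python
from h import *
import pickle
k,o=pickle.load(open("w1.pkl","rb"))
M={"groove":(339.5,113.7),"fence":(373.6,40.9),"pin_grip":(297.6,256.4),"lock_hole":(301.3,210.5)}
def r(p): return np.concatenate([proj("wrist",W(p,RP[n]),k)-uv for n,uv in M.items()])
s=least_squares(r,[0.51,.125,-.05],loss="soft_l1");print(s.x,np.degrees(s.x[2]),np.round(r(s.x).reshape(-1,2),1).tolist())
np.save("rack.npy",s.x)
im=cv2.imread("pics/wrist1.png");x0,y0,sc=240,5,3
def draw(p,col,cr):
    for q in [(-100,-100,38),(-100,91,38),(-15.5,-100,38),(-15.5,91,38),(-60,75,54),(120,75,54),(-20,-128,54),(113,-128,54),(-45,-165,72),(13.5,-60,15),(42.5,-60,15),(-15.5,5,38),(-15.5,-58,38),(-64,5,38)]:
        u=(proj("wrist",W(p,q),k)-(x0,y0))*sc+1
        cv2.circle(cr,tuple(int(v) for v in u),3,col,1)
cr=cv2.resize(im[y0:y0+265-65+70-70,x0:x0+230],None,fx=sc,fy=sc,interpolation=cv2.INTER_CUBIC)
draw(s.x,(0,0,255),cr);cv2.imwrite("pics/w1fit.png",cr);print(cr.shape)
for n,uv,z in (("stave c",(286,144.5),.051),("mid",(387.4,150.1),.032),("back",(426.4,128.7),.032),("pin",(297.6,256.4),.062)):
    P=onz("wrist",uv,z,k);c,ss=np.cos(s.x[2]),np.sin(s.x[2]);d=P[:2]-s.x[:2];print(n,P,np.round([c*d[0]+ss*d[1],-ss*d[0]+c*d[1]],4))
```

```text
[ 0.51643341  0.12423469 -0.06547304] -3.75132886769057 [[-0.8, -1.1], [0.4, 0.7], [1.3, -1.6], [-0.9, 2.7]]
(600, 690, 3)
stave c [0.45236211 0.09359683 0.051     ] [-0.0619 -0.0348]
mid [0.57075402 0.08024168 0.032     ] [ 0.0571 -0.0403]
back [0.61569845 0.10356985 0.032     ] [ 0.1004 -0.0141]
pin [ 0.45904694 -0.03952028  0.062     ] [-0.0465 -0.1672]
```

View pics/w1fit.png

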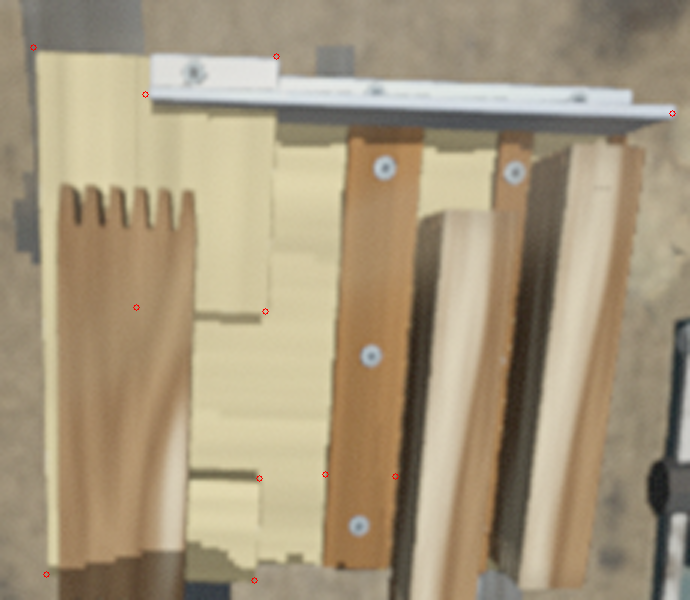

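Run:
```python
from h import *
import pickle
k,o=pickle.load(open("w1.pkl","rb"));p=np.load("rack.npy")
for uv in [(62,188),(194,191),(58,560),(188,560),(190,470)]:
    P=onz("wrist",(uv[0]/3+240,uv[1]/3+5),.064,k);c,s=np.cos(p[2]),np.sin(p[2]);d=P[:2]-p[:2];print(uv,np.round(P,4),np.round([c*d[0]+s*d[1],-s*d[0]+c*d[1]],4)*1000)
im=cv2.imread("pics/wrist1.png")[130:280,240:400];cv2.imwrite("pics/w1b.png",cv2.resize(im,None,fx=4,fy=4,interpolation=cv2.INTER_CUBIC))
for q in [(-62,-33,64),(-13,-33,51),(-1,-30,56),(-45,-165,62)]: print(q,np.round(W(p,q),4))
```

```text
(62, 188) [0.4325 0.1732 0.064 ] [-87.   43.4]
(194, 191) [0.4769 0.1708 0.064 ] [-42.5  43.9]
(58, 560) [0.4202 0.0436 0.064 ] [-90.8 -86.8]
(188, 560) [0.4689 0.0417 0.064 ] [-42.  -85.4]
(190, 470) [0.4712 0.0758 0.064 ] [-41.9 -51.2]
(-62, -33, 64) [0.4524 0.0954 0.064 ]
(-13, -33, 51) [0.5013 0.0922 0.051 ]
(-1, -30, 56) [0.5135 0.0944 0.056 ]
(-45, -165, 62) [ 0.4607 -0.0375  0.062 ]
```

View pics/w1b.png

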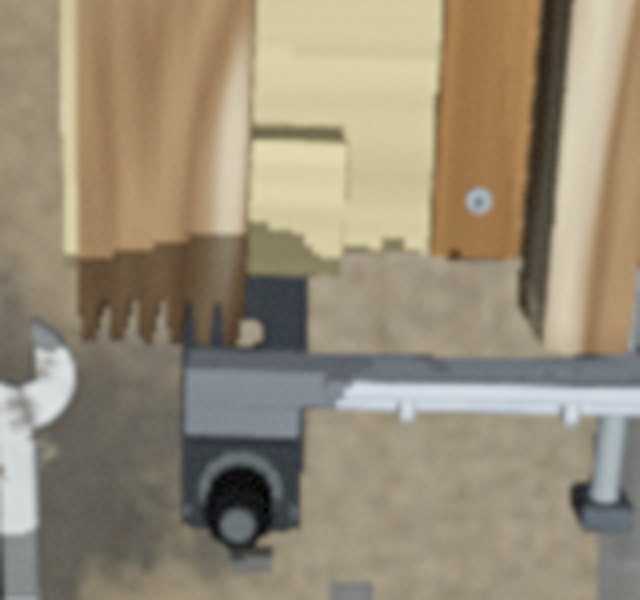

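Request:
{"fn": "play_rows", "kwargs": {"hand": [0.085, 0.085, 0.085, 0.085, 0.085, 0.085, 0.085], "newtons": 25, "offset": [[-0.01, 0.011, -0.035], [-0.01, 0.011, -0.035], [-0.01, 0.01, -0.035], [-0.001, 0, -0.038], [0, 0, -0.035], [0, 0, -0.025], [0, 0, 0]], "dr": [[0, 0.9, -1.8], [0, 0, 0], [0, 0, 0], [0, 0, 0], [0, 0, 0], [0, 0, 0], [0, 0, 0]]}}

```text
clock: 4.35
ee_pos: [0.4447, 0.086, 0.1062]
ee_rot: [[0.088, 0.996, 0.015], [0.996, -0.088, -0.004], [-0.003, 0.015, -1.0]]
contact_force: [-0.7, -0.5, 0.2]
width: 0.0849
```

Request:
{"fn": "play_rows", "kwargs": {"hand": [0.085, 0.085, 0.085, 0.085, 0.085], "offset": [[0.004, 0.012, -0.01], [0, 0, -0.02], [0, 0, -0.009], [0, 0, 0], [0, 0, 0]], "dr": [[0, 0.9, 1.3], [0, 0, 0], [0, 0, 0], [0, 0, 0], [0, 0, 0]]}}

```text
clock: 4.77
ee_pos: [0.4516, 0.0957, 0.0706]
ee_rot: [[0.071, 0.997, 0.004], [0.997, -0.071, -0.003], [-0.003, 0.004, -1.0]]
contact_force: [0.3, 0.2, -1.2]
width: 0.085
```

Request:
{"fn": "play_rows", "kwargs": {"hand": [0.04, 0.04, 0.04, 0.04, 0.04, 0.04], "newtons": 25, "offset": [[0, 0, -0.005], [0, 0, 0], [0, 0, 0], [0, 0, 0], [0, 0, 0], [0, 0, 0]], "dr": [[0, 0, 0], [0, 0, 0], [0, 0, 0], [0, 0, 0], [0, 0, 0], [0, 0, 0]]}}

```text
clock: 5.27
ee_pos: [0.4541, 0.0953, 0.0697]
ee_rot: [[0.073, 0.997, 0.012], [0.997, -0.073, -0.002], [-0.001, 0.012, -1.0]]
contact_force: [-0.5, 0.8, -1.5]
width: 0.0473
```

Run:
```python
from h import *
k=calibration("wrist");f=grab_frame("wrist");cv2.imwrite("pics/wrist2.png",f[:,:,::-1])
```

```text
(no output)
```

View pics/wrist2.png

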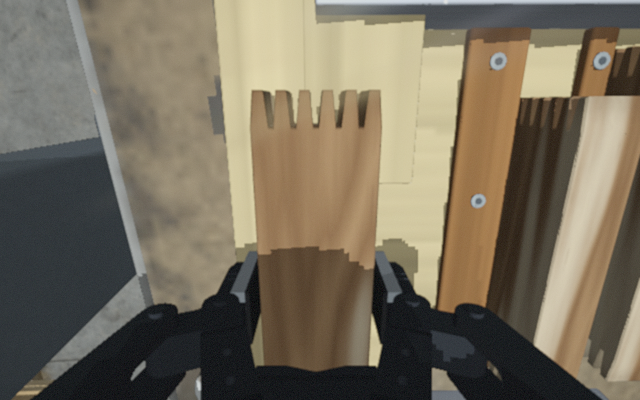

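Run:
```python
from h import *
k=calibration("wrist");p=np.load("rack.npy");print(get_obs()["clock"],get_obs()["ee_pos"])
def rk(P): c,s=np.cos(p[2]),np.sin(p[2]);d=P[:2]-p[:2];return np.round([c*d[0]+s*d[1],-s*d[0]+c*d[1]],4)*1000
for n,uv,z in [("staveTL",(251,92),.064),("staveTR",(381,92),.064),("notch -15.5,5",(411,183),.038),("edge -15.5 ",(423,40),.038),("batten 13.5",(466,40),.015),("deck -100",(217,30),.038),("deck-100",(234,245),.038),("fence-60,75",(317,15),.054)]:
    print(n,rk(onz("wrist",uv,z,k)))
```

```text
5.3167 [0.45402793 0.09527347 0.06967957]
staveTL [-82.   44.4]
staveTR [-36.4  44.1]
notch -15.5,5 [-15.3   4.5]
edge -15.5  [-15.   64.6]
batten 13.5 [12.4 68. ]
deck -100 [-98.6  68.7]
deck-100 [-99.3 -25.6]
fence-60,75 [-58.6  70.5]
```

Request:
{"fn": "play_rows", "kwargs": {"hand": [0.04, 0.04, 0.04, 0.04, 0.04], "offset": [[0, 0, 0.003], [0.016, -0.001, 0], [0.016, -0.001, 0], [0.012, -0.001, 0], [0, 0, 0]], "dr": [[0, 0.7, 0.4], [0, 0, 0], [0, 0, 0], [0, 0, 0], [0, 0, 0]]}}

```text
clock: 5.73
ee_pos: [0.4984, 0.0923, 0.0733]
ee_rot: [[0.063, 0.998, -0.005], [0.998, -0.063, -0.002], [-0.002, -0.004, -1.0]]
contact_force: [0.3, -0.1, -1.1]
width: 0.0473
```

```bash
cat >> h.py <<'E'
def rk(P,p=None):
    p=np.load("rack.npy") if p is None else p
    c,s=np.cos(p[2]),np.sin(p[2]);d=P[:2]-p[:2];return np.round([c*d[0]+s*d[1],-s*d[0]+c*d[1]],4)*1000
def tcp():
    o=get_obs();R=o["ee_rot"];print("clk",round(o["clock"],2),"tcp",np.round(o["ee_pos"],4),"rack",rk(o["ee_pos"]),"w",round(o["width"],4),"yaw(y)",round(np.degrees(np.arctan2(R[1][1],R[0][1])),2),"tz",np.round(np.array(R)[:,2],3),"F",np.round(o["contact_force"],1))
E
python3 -c "
from h import *
tcp()"
```

```text
clk 5.73 tcp [0.4984 0.0923 0.0733] rack [-15.9 -33.1] w 0.0473 yaw(y) -3.61 tz [-0.005 -0.002 -1.   ] F [ 0.3 -0.1 -1.1]
```

Request:
{"fn": "play_rows", "kwargs": {"hand": [0.04, 0.04, 0.04, 0.04], "offset": [[0.003, 0, 0], [0, 0, 0], [0, 0, 0], [0, 0, 0]], "dr": [[0, 0, 0], [0, 5, 0], [0, 5, 0], [0, 0, 0]]}}

```text
clock: 6.07
ee_pos: [0.4983, 0.0923, 0.0735]
ee_rot: [[0.06, 0.98, -0.189], [0.998, -0.062, -0.002], [-0.014, -0.189, -0.982]]
contact_force: [2.1, -0.1, -2.0]
width: 0.047
```

```bash
python3 -c "
from h import *
tcp()
f=grab_frame('side');cv2.imwrite('pics/s3.png',cv2.resize(f[130:280,230:430,::-1],None,fx=4,fy=4))"
```

```text
clk 6.07 tcp [0.4983 0.0923 0.0735] rack [-16. -33.] w 0.047 yaw(y) -3.6 tz [-0.189 -0.002 -0.982] F [ 2.1 -0.1 -2. ]
```

View pics/s3.png

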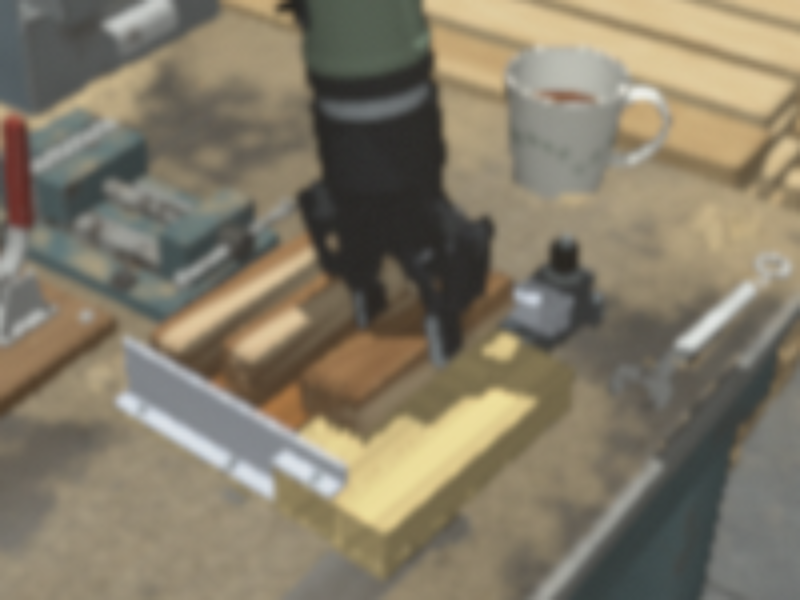

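Request:
{"fn": "play_rows", "kwargs": {"hand": [0.04, 0.04, 0.04], "offset": [[0.006, 0, 0.001], [0.002, 0, 0], [0, 0, 0]], "dr": [[0, 0, 0], [0, 0, 0], [0, 0, 0]]}}

```text
clock: 6.37
ee_pos: [0.5033, 0.0922, 0.0743]
ee_rot: [[0.06, 0.98, -0.187], [0.998, -0.061, -0.003], [-0.014, -0.187, -0.982]]
contact_force: [-0.3, 0.1, -1.7]
width: 0.0474
```

```bash
python3 -c "
from h import *
tcp()
k=calibration('wrist');f=grab_frame('wrist');cv2.imwrite('pics/w4.png',f[:,:,::-1])
np.save('k4.npy',k['camera_from_world'])"
```

```text
clk 6.37 tcp [0.5033 0.0922 0.0743] rack [-11.  -32.8] w 0.0474 yaw(y) -3.57 tz [-0.187 -0.003 -0.982] F [-0.3  0.1 -1.7]
```

View pics/w4.png

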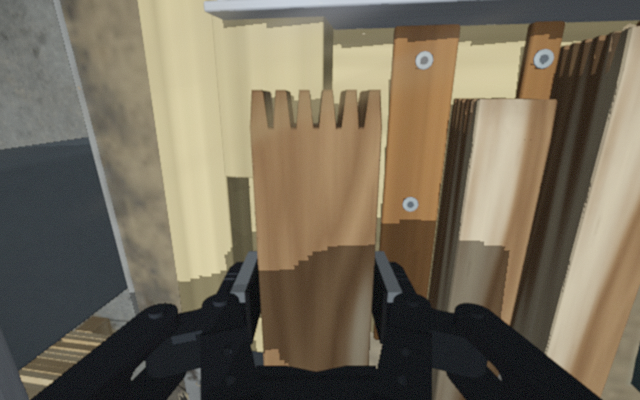

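Request:
{"fn": "play_rows", "kwargs": {"hand": [0.04, 0.04, 0.04, 0.04, 0.04], "offset": [[0.004, 0, 0], [0.003, 0, 0], [0, 0, 0], [0, 0, 0], [0, 0, 0]], "dr": [[0, 5, 0], [0, 5, 0], [0, 5, 0], [0, 0, 0], [0, 0, 0]]}}

```text
clock: 6.83
ee_pos: [0.5067, 0.0923, 0.0759]
ee_rot: [[0.052, 0.895, -0.442], [0.998, -0.06, -0.003], [-0.029, -0.441, -0.897]]
contact_force: [-0.9, -0.9, -2.4]
width: 0.0471
```

```bash
python3 -c "
from h import *
tcp()
f=grab_frame('side');cv2.imwrite('pics/s5.png',cv2.resize(f[130:280,230:430,::-1],None,fx=4,fy=4))"
```

```text
clk 6.83 tcp [0.5067 0.0923 0.0759] rack [ -7.6 -32.5] w 0.0471 yaw(y) -3.83 tz [-0.442 -0.003 -0.897] F [-0.9 -0.9 -2.4]
```

View pics/s5.png

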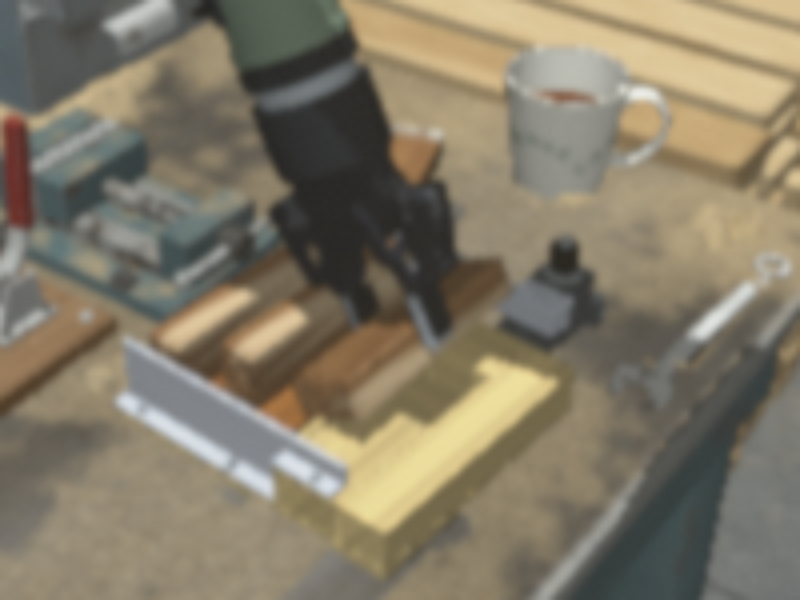

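Request:
{"fn": "play_rows", "kwargs": {"hand": [0.04, 0.04, 0.04, 0.04], "offset": [[0.007, -0.001, -0.004], [0.001, 0, -0.004], [0, 0, 0], [0, 0, 0]], "dr": [[0, 0, 0], [0, 0, 0], [0, 0, 0], [0, 0, 0]]}}

```text
clock: 7.22
ee_pos: [0.5132, 0.0913, 0.0684]
ee_rot: [[0.052, 0.898, -0.438], [0.998, -0.059, -0.004], [-0.029, -0.437, -0.899]]
contact_force: [0.9, -0.4, -1.5]
width: 0.0473
```

```bash
python3 -c "
from h import *
tcp()"
```

```text
clk 7.22 tcp [0.5132 0.0913 0.0684] rack [ -1.1 -33.1] w 0.0473 yaw(y) -3.79 tz [-0.438 -0.004 -0.899] F [ 0.9 -0.4 -1.5]
```

Request:
{"fn": "play_rows", "kwargs": {"hand": [0.062, 0.062, 0.062, 0.062, 0.062], "offset": [[0, 0, 0], [0, 0, 0], [0, 0, 0], [0, 0, 0], [0, 0, 0]], "dr": [[0, 0, 0], [0, 0, 0], [0, 0, 0], [0, 0, 0], [0, 0, 0]]}}

```text
clock: 7.63
ee_pos: [0.5127, 0.0913, 0.0698]
ee_rot: [[0.052, 0.898, -0.436], [0.998, -0.059, -0.004], [-0.029, -0.435, -0.9]]
contact_force: [-0.8, 0.1, 0.1]
width: 0.0621
```

```bash
python3 -c "
from h import *
tcp()
f=grab_frame('wrist');cv2.imwrite('pics/w6.png',f[:,:,::-1])
f=grab_frame('side');cv2.imwrite('pics/s6.png',cv2.resize(f[130:280,230:430,::-1],None,fx=4,fy=4))"
```

```text
clk 7.63 tcp [0.5127 0.0913 0.0698] rack [ -1.6 -33.1] w 0.0621 yaw(y) -3.77 tz [-0.436 -0.004 -0.9  ] F [-0.8  0.1  0.1]
```

View pics/s6.png

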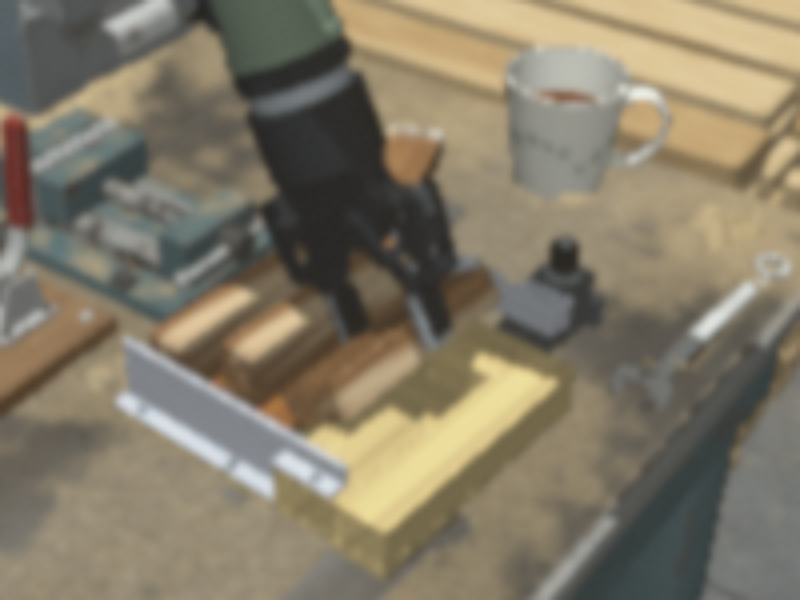

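View pics/w6.png

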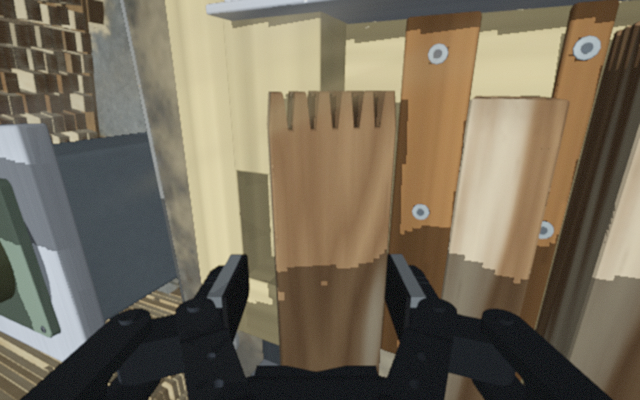

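Request:
{"fn": "play_rows", "kwargs": {"hand": [0.062, 0.062, 0.062, 0.062, 0.062, 0.062], "offset": [[0, 0, 0.01], [0, 0, 0.02], [0, 0, 0.03], [-0.01, 0, 0.03], [-0.01, 0, 0.02], [0, 0, 0]], "dr": [[0, 0, 0], [0, 0, 0], [0, -5, 0], [0, -7, 0], [0, -7, 0], [0, -7, 0]]}}

```text
clock: 8.23
ee_pos: [0.4967, 0.0912, 0.1832]
ee_rot: [[0.062, 0.998, 0.009], [0.998, -0.062, -0.003], [-0.002, 0.009, -1.0]]
contact_force: [-0.7, 0.5, -0.3]
width: 0.062
```

```bash
python3 -c "
from h import *
tcp()
k=calibration('wrist');f=grab_frame('wrist');cv2.imwrite('pics/w7.png',f[:,:,::-1]);np.save('k7.npy',k['camera_from_world'])
f=grab_frame('side');cv2.imwrite('pics/s7.png',cv2.resize(f[130:280,230:430,::-1],None,fx=4,fy=4))"
```

```text
clk 8.23 tcp [0.4967 0.0912 0.1832] rack [-17.5 -34.3] w 0.062 yaw(y) -3.55 tz [ 0.009 -0.003 -1.   ] F [-0.7  0.5 -0.3]
```

View pics/s7.png

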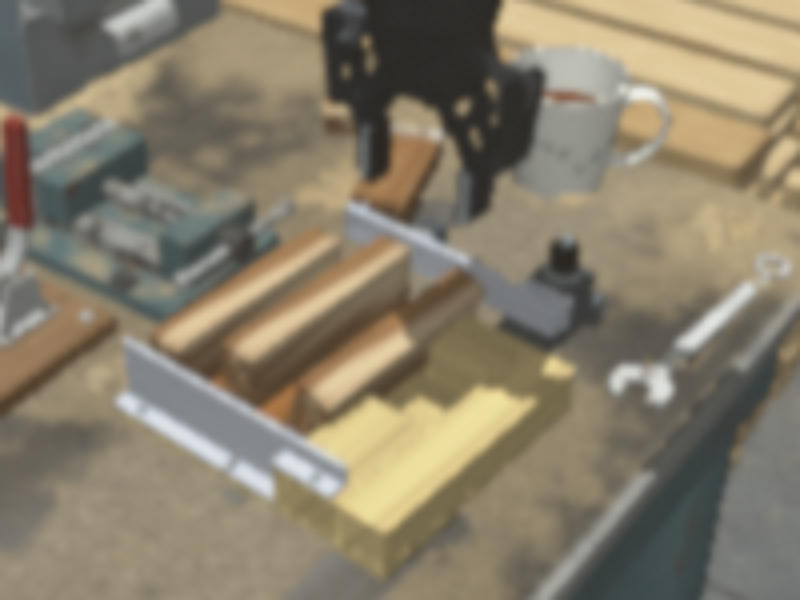

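View pics/w7.png

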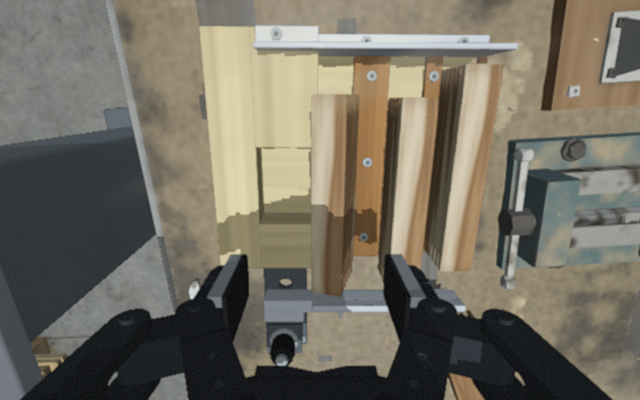

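Run:
```python
from h import *
k=calibration("wrist");p=np.load("rack.npy")
for uv,z in [((311,97),.0496),((341,96),.0626),((358,99),.021),((317,180),.0496),((314,266),.0496)]: print(rk(onz("wrist",uv,z,k)))
print(W(p,(-11.5,-28,58)),W(p,(-46,-28,118)))
for uv,z in [((252,45),.038),((317,55),.038)]:print(rk(onz("wrist",uv,z,k)))
im=cv2.imread("pics/w7.png")[80:310,190:390];cv2.imwrite("pics/w7c.png",cv2.resize(im,None,fx=2.6,fy=2.6,interpolation=cv2.INTER_CUBIC))
```

```text
[-25.3  41.1]
[-4.9 41.7]
[11.6 39.8]
[-20.7 -19.5]
[-22.8 -92.9]
[0.50312612 0.09704708 0.058     ] [0.46870004 0.09930429 0.118     ]
[-67.6  76.2]
[-21.2  69.9]
```

View pics/w7c.png

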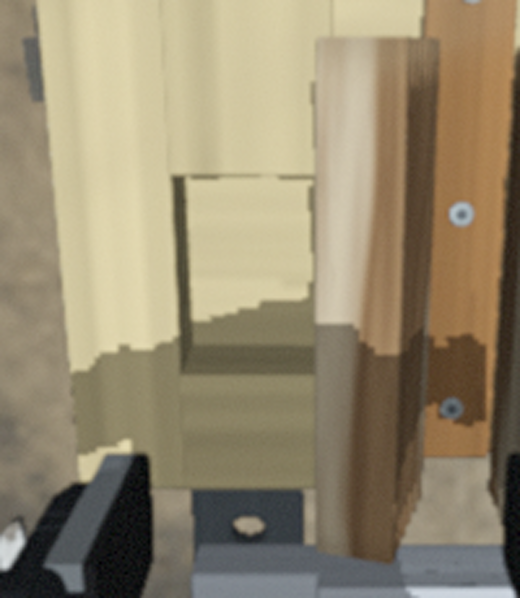

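Run:
```python
from h import *
k=calibration("wrist");p=np.load("rack.npy");tcp();print(np.abs(k["camera_from_world"]-np.load("k7.npy")).max())
for q in [(-15.5,60,38),(-64,5,38),(-64,-58,38),(-45,-125,24),(-60,75,54),(120,75,54),(-20,-128,54),(-100,91,38),(13.5,60,15),(42.5,60,15)]: print(q,np.round(proj("wrist",W(p,q),k),1),np.round((proj("wrist",W(p,q),k)-(190,80))*2.6))
```

```text
clk 8.33 tcp [0.4924 0.0909 0.1808] rack [-21.8 -34.9] w 0.0619 yaw(y) -3.48 tz [-0.002 -0.004 -1.   ] F [0.4 0.1 0.3]
0.010544217370558101
(-15.5, 60, 38) [324.8  69.8] [350. -27.]
(-64, 5, 38) [261.4 145.5] [186. 170.]
(-64, -58, 38) [264.8 221.5] [194. 368.]
(-45, -125, 24) [290.3 283.6] [261. 529.]
(-60, 75, 54) [259.   43.4] [179. -95.]
(120, 75, 54) [528.5  44.7] [880. -92.]
(-20, -128, 54) [317.1 305.6] [331. 586.]
(-100, 91, 38) [204.5  21.6] [  38. -152.]
(13.5, 60, 15) [360.6  72.3] [444. -20.]
(42.5, 60, 15) [397.2  72.5] [539. -19.]
```

Request:
{"fn": "play_rows", "kwargs": {"hand": [0.05, 0.05, 0.05, 0.05, 0.05, 0.05, 0.05], "offset": [[-0.006, 0.002, -0.012], [-0.006, 0.002, -0.012], [-0.006, 0.002, -0.012], [-0.006, 0.002, -0.012], [0, 0, -0.012], [0, 0, 0], [0, 0, 0]], "dr": [[-0.4, -6, 0], [-0.4, -6, 0], [-0.4, -6, 0], [-0.4, -6, 0], [-0.4, -6, 0], [0, 0, 0], [0, 0, 0]]}}

```text
clock: 8.92
ee_pos: [0.4748, 0.0911, 0.1273]
ee_rot: [[0.079, 0.899, 0.43], [0.996, -0.058, -0.062], [-0.031, 0.434, -0.901]]
contact_force: [0.2, 0.0, 0.8]
width: 0.0506
```

```bash
python3 -c "
from h import *
tcp()"
```

```text
clk 8.92 tcp [0.4748 0.0911 0.1273] rack [-39.3 -35.8] w 0.0506 yaw(y) -3.66 tz [ 0.43  -0.062 -0.901] F [0.2 0.  0.8]
```

Request:
{"fn": "play_rows", "kwargs": {"hand": [0.05, 0.05, 0.05, 0.05], "offset": [[-0.006, 0.008, -0.009], [0, 0, 0], [0, 0, 0], [0, 0, 0]], "dr": [[2, -4.4, 0], [0, 0, 0], [0, 0, 0], [0, 0, 0]]}}

```text
clock: 9.25
ee_pos: [0.4801, 0.092, 0.1247]
ee_rot: [[0.09, 0.879, 0.469], [0.996, -0.069, -0.061], [-0.021, 0.472, -0.881]]
contact_force: [-0.7, -0.3, 0.1]
width: 0.0499
```

```bash
python3 -c "
from h import *
tcp()"
```

```text
clk 9.25 tcp [0.4801 0.092  0.1247] rack [-34.1 -34.6] w 0.0499 yaw(y) -4.5 tz [ 0.469 -0.061 -0.881] F [-0.7 -0.3  0.1]
```

Request:
{"fn": "play_rows", "kwargs": {"hand": [0.05, 0.05, 0.05, 0.05], "offset": [[-0.006, 0.004, -0.004], [-0.006, 0.004, -0.004], [0, 0, 0], [0, 0, 0]], "dr": [[1, -1, 0], [1, -1, 0], [0, 0, 0], [0, 0, 0]]}}

```text
clock: 9.58
ee_pos: [0.4744, 0.1, 0.1197]
ee_rot: [[0.093, 0.859, 0.504], [0.996, -0.089, -0.032], [0.018, 0.505, -0.863]]
contact_force: [0.9, 0.3, -0.0]
width: 0.0501
```

```bash
python3 -c "
from h import *
tcp()
k=calibration('wrist');f=grab_frame('wrist');cv2.imwrite('pics/w8.png',f[:,:,::-1])"
```

```text
clk 9.58 tcp [0.4744 0.1    0.1197] rack [-40.3 -27. ] w 0.0501 yaw(y) -5.93 tz [ 0.504 -0.032 -0.863] F [ 0.9  0.3 -0. ]
```

View pics/w8.png

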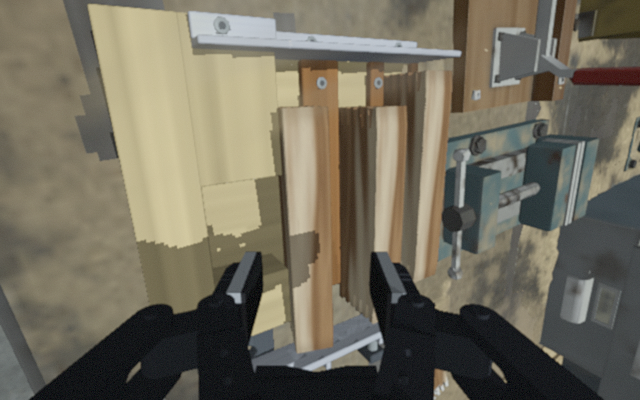

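Request:
{"fn": "play_rows", "kwargs": {"hand": [0.05, 0.05, 0.05, 0.05, 0.05, 0.05], "offset": [[0.002, 0, -0.012], [0.006, 0, -0.013], [0.007, 0, -0.013], [0.007, 0, -0.013], [0, 0, 0], [0, 0, 0]], "dr": [[0, 0, 1.5], [0, 0, 0], [0, 0, 0], [0, 0, 0], [0, 0, 0], [0, 0, 0]]}}

```text
clock: 10.13
ee_pos: [0.5064, 0.0999, 0.08]
ee_rot: [[0.079, 0.862, 0.501], [0.997, -0.079, -0.023], [0.02, 0.502, -0.865]]
contact_force: [0.1, -0.4, 0.4]
width: 0.0499
```

```bash
python3 -c "
from h import *
tcp()
k=calibration('wrist');f=grab_frame('wrist');cv2.imwrite('pics/w9.png',f[:,:,::-1])"
```

```text
clk 10.13 tcp [0.5064 0.0999 0.08  ] rack [ -8.5 -24.9] w 0.0499 yaw(y) -5.21 tz [ 0.501 -0.023 -0.865] F [ 0.1 -0.4  0.4]
```

View pics/w9.png

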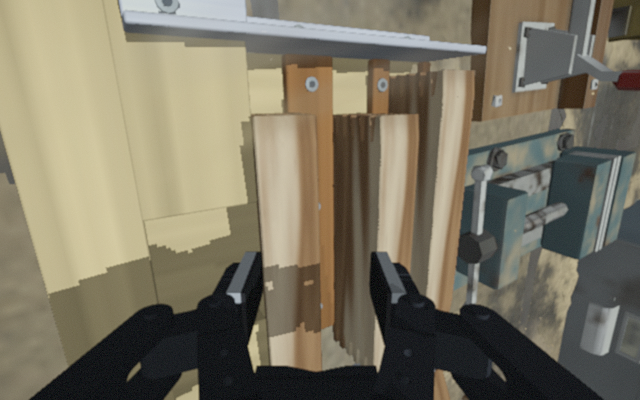

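Request:
{"fn": "play_rows", "kwargs": {"hand": [0.05, 0.05, 0.05, 0.05], "offset": [[-0.009, -0.001, 0], [-0.009, -0.001, 0], [0, 0, 0], [0, 0, 0]], "dr": [[0, 0, 0.5], [0, 0, 0.5], [0, 0, 0], [0, 0, 0]]}}

```text
clock: 10.52
ee_pos: [0.4871, 0.0978, 0.0852]
ee_rot: [[0.059, 0.863, 0.501], [0.998, -0.061, -0.013], [0.019, 0.501, -0.865]]
contact_force: [0.1, 0.4, -0.6]
width: 0.0497
```

```bash
python3 -c "
from h import *
tcp()"
```

```text
clk 10.52 tcp [0.4871 0.0978 0.0852] rack [-27.5 -28.3] w 0.0497 yaw(y) -4.02 tz [ 0.501 -0.013 -0.865] F [ 0.1  0.4 -0.6]
```

Request:
{"fn": "play_rows", "kwargs": {"hand": [0.05, 0.05, 0.05, 0.05, 0.05], "offset": [[0.004, 0, -0.009], [0.004, 0, -0.009], [0.004, 0, -0.009], [0, 0, -0.002], [0, 0, 0]], "dr": [[0, 0, 0], [0, 0, 0], [0, 0, 0], [0, 0, 0], [0, 0, 0]]}}

```text
clock: 10.93
ee_pos: [0.5052, 0.0995, 0.0689]
ee_rot: [[0.059, 0.873, 0.484], [0.998, -0.06, -0.014], [0.017, 0.484, -0.875]]
contact_force: [-0.3, 1.0, -1.3]
width: 0.0501
```

```bash
python3 -c "
from h import *
tcp()
k=calibration('wrist');f=grab_frame('wrist');cv2.imwrite('pics/w10.png',f[:,:,::-1])"
```

```text
clk 10.93 tcp [0.5052 0.0995 0.0689] rack [ -9.6 -25.5] w 0.0501 yaw(y) -3.96 tz [ 0.484 -0.014 -0.875] F [-0.3  1.  -1.3]
```

View pics/w10.png

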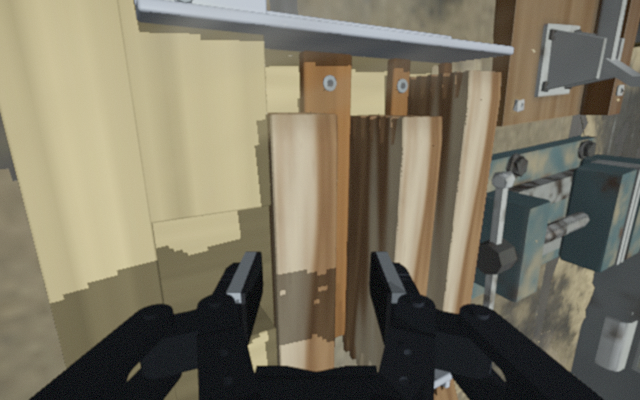

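Request:
{"fn": "play_rows", "kwargs": {"hand": [0.05, 0.05, 0.05, 0.05], "offset": [[-0.004, 0, -0.007], [-0.003, 0, -0.006], [0, 0, 0], [0, 0, 0]], "dr": [[0, -1, 0], [0, 0, 0], [0, 0, 0], [0, 0, 0]]}}

```text
clock: 11.32
ee_pos: [0.5019, 0.1008, 0.0682]
ee_rot: [[0.06, 0.875, 0.481], [0.998, -0.061, -0.015], [0.016, 0.481, -0.876]]
contact_force: [0.1, 0.6, -1.1]
width: 0.0499
```

```bash
python3 -c "
from h import *
tcp()"
```

```text
clk 11.32 tcp [0.5019 0.1008 0.0682] rack [-13.  -24.3] w 0.0499 yaw(y) -3.96 tz [ 0.481 -0.015 -0.876] F [ 0.1  0.6 -1.1]
```

```bash
python3 -c "
from h import *
tcp();o=get_obs();print(np.round(o['joint_pos'],3),np.round(o['joint_efforts'],1),np.round(o['dq'],3),o['moment'])"
```

```text
clk 11.32 tcp [0.5019 0.1008 0.0682] rack [-13.  -24.3] w 0.0499 yaw(y) -3.96 tz [ 0.481 -0.015 -0.876] F [ 0.1  0.6 -1.1]
[ 0.253  0.329  2.295 -1.344  0.139  1.626] [ -0.  -31.6 -13.   -0.3   0.    0. ] [ 0.002 -0.     0.007  0.001 -0.     0.002] [-0.02830329  0.30409213  0.00141374]
```

Request:
{"fn": "play_rows", "kwargs": {"hand": [0.05, 0.05, 0.05], "offset": [[0, 0, -0.01], [0, 0, -0.01], [0, 0, -0.005]], "dr": [[0, 0, 0], [0, 0, 0], [0, 0, 0]]}}

```text
clock: 11.57
ee_pos: [0.5063, 0.1024, 0.0554]
ee_rot: [[0.061, 0.884, 0.464], [0.998, -0.061, -0.015], [0.015, 0.464, -0.886]]
contact_force: [0.7, 0.7, -0.5]
width: 0.0497
```

```bash
python3 -c "
from h import *
tcp();o=get_obs();print(np.round(o['joint_pos'],3),np.round(o['joint_efforts'],1),np.round(o['dq'],3),o['moment'])"
```

```text
clk 11.57 tcp [0.5063 0.1024 0.0554] rack [ -8.7 -22.4] w 0.0497 yaw(y) -3.93 tz [ 0.464 -0.015 -0.886] F [ 0.7  0.7 -0.5]
[ 0.251  0.361  2.285 -1.344  0.134  1.627] [  0.  -33.4 -12.4  -0.3   0.1  -0. ] [-0.005  0.078 -0.028  0.    -0.01   0.001] [0.03200844 0.26676169 0.02943557]
```

Request:
{"fn": "play_rows", "kwargs": {"hand": [0.02, 0.02, 0.02, 0.02, 0.02], "newtons": 30, "offset": [[0, 0, 0], [0, 0, 0], [0, 0, 0], [0, 0, 0], [0, 0, 0]], "dr": [[0, 0, 0], [0, 0, 0], [0, 0, 0], [0, 0, 0], [0, 0, 0]]}}

```text
clock: 11.98
ee_pos: [0.5065, 0.1024, 0.0544]
ee_rot: [[0.061, 0.885, 0.462], [0.998, -0.061, -0.016], [0.014, 0.462, -0.887]]
contact_force: [0.0, -0.4, -1.6]
width: 0.0254
```

```bash
python3 -c "
from h import *
tcp();print(np.round(get_obs()['joint_pos'],3))
f=grab_frame('wrist');cv2.imwrite('pics/w11.png',f[:,:,::-1])
f=grab_frame('side');cv2.imwrite('pics/s11.png',cv2.resize(f[130:280,230:430,::-1],None,fx=4,fy=4))"
```

```text
clk 11.98 tcp [0.5065 0.1024 0.0544] rack [ -8.5 -22.4] w 0.0254 yaw(y) -3.91 tz [ 0.462 -0.016 -0.887] F [ 0.  -0.4 -1.6]
[ 0.251  0.363  2.284 -1.344  0.134  1.627]
```

View pics/w11.png

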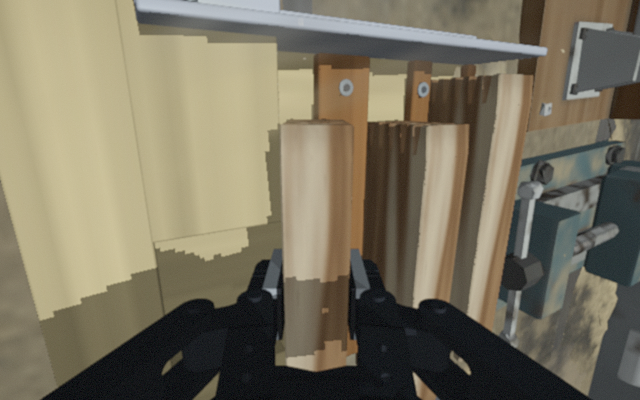

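View pics/s11.png

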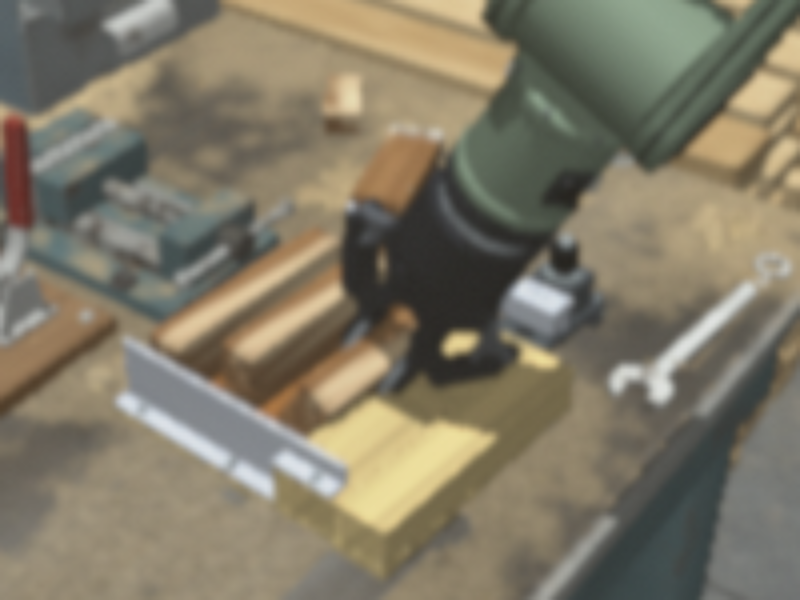

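Request:
{"fn": "play_rows", "kwargs": {"hand": [0.02, 0.02, 0.02, 0.02, 0.02, 0.02], "offset": [[0.002, 0, 0.007], [0.002, 0, 0.007], [0.001, 0, 0.002], [0.001, 0, 0], [0, 0, 0], [0, 0, 0]], "dr": [[0, 0, 0], [0, 0, 0], [0.3, 5, 0], [0.3, 5, 0], [0, 0, 0], [0, 0, 0]]}}

```text
clock: 12.58
ee_pos: [0.5125, 0.0948, 0.0688]
ee_rot: [[0.075, 0.908, 0.413], [0.997, -0.065, -0.038], [-0.008, 0.414, -0.91]]
contact_force: [-0.1, -0.6, -1.4]
width: 0.0256
```

```bash
python3 -c "
from h import *
tcp();print(np.round(get_obs()['joint_pos'],3))"
```

```text
clk 12.58 tcp [0.5125 0.0948 0.0688] rack [ -2.  -29.6] w 0.0256 yaw(y) -4.12 tz [ 0.413 -0.038 -0.91 ] F [-0.1 -0.6 -1.4]
[ 0.236  0.341  2.22  -0.662  0.219  0.932]
```

Request:
{"fn": "play_rows", "kwargs": {"hand": [0.02, 0.02, 0.02, 0.02, 0.02, 0.02, 0.02], "offset": [[0, 0.004, 0.001], [0, 0.004, 0], [0, 0.002, 0], [0, 0, 0], [0, 0, 0], [0, 0, 0], [0, 0, 0]], "dr": [[0.3, 5, 0], [0.3, 5, 0], [0.3, 5, 0], [0.3, 5, 0], [0, 3, 0], [0, 0, 0], [0, 0, 0]]}}

```text
clock: 13.17
ee_pos: [0.5133, 0.0966, 0.0677]
ee_rot: [[0.071, 0.995, 0.068], [0.997, -0.068, -0.041], [-0.037, 0.071, -0.997]]
contact_force: [0.1, 0.0, -0.7]
width: 0.0255
```

```bash
python3 -c "
from h import *
tcp();print(np.round(get_obs()['joint_pos'],3))
k=calibration('wrist');f=grab_frame('wrist');cv2.imwrite('pics/w12.png',f[:,:,::-1])
for q in [(-15.5,60,38),(13.5,60,15)]: print(proj('wrist',W(np.load('rack.npy'),q),k))"
```

```text
clk 13.17 tcp [0.5133 0.0966 0.0677] rack [ -1.3 -27.8] w 0.0255 yaw(y) -3.9 tz [ 0.068 -0.041 -0.997] F [ 0.1  0.  -0.7]
[ 0.194  0.415  1.975 -0.084  0.694  0.327]
[273.15259062  62.51606463]
[337.93042134  65.91280477]
```

View pics/w12.png

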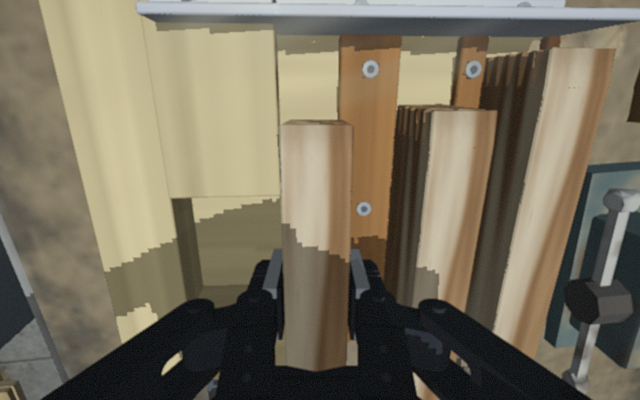

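Request:
{"fn": "play_rows", "kwargs": {"hand": [0.02, 0.02, 0.02, 0.02], "offset": [[0, 0, 0], [0, 0, -0.003], [0, 0, 0], [0, 0, 0]], "dr": [[1.2, 2, 0], [1.2, 2.2, 0], [0, 0, 0], [0, 0, 0]]}}

```text
clock: 13.55
ee_pos: [0.5123, 0.0954, 0.0644]
ee_rot: [[0.066, 0.998, 0.002], [0.998, -0.066, -0.004], [-0.004, 0.003, -1.0]]
contact_force: [0.8, 1.4, -2.0]
width: 0.0253
```

```bash
python3 -c "
from h import *
tcp()"
```

```text
clk 13.55 tcp [0.5123 0.0954 0.0644] rack [ -2.2 -29. ] w 0.0253 yaw(y) -3.8 tz [ 0.002 -0.004 -1.   ] F [ 0.8  1.4 -2. ]
```

Upright and aligned. x is about 1 mm short; nudge it and lower.

Request:
{"fn": "play_rows", "kwargs": {"hand": [0.02, 0.02, 0.02, 0.02, 0.02], "offset": [[0.0015, 0, -0.002], [0, 0, -0.004], [0, 0, -0.004], [0, 0, -0.003], [0, 0, 0]], "dr": [[0, 0, 0], [0, 0, 0], [0, 0, 0], [0, 0, 0], [0, 0, 0]]}}

```text
clock: 13.97
ee_pos: [0.5122, 0.0951, 0.0537]
ee_rot: [[0.065, 0.998, 0.007], [0.998, -0.065, -0.008], [-0.007, 0.007, -1.0]]
contact_force: [1.3, 0.1, -1.8]
width: 0.0257
```

```bash
python3 -c "
from h import *
tcp()"
```

```text
clk 13.97 tcp [0.5122 0.0951 0.0537] rack [ -2.3 -29.4] w 0.0257 yaw(y) -3.74 tz [ 0.007 -0.008 -1.   ] F [ 1.3  0.1 -1.8]
```

Request:
{"fn": "play_rows", "kwargs": {"hand": [0.02, 0.02, 0.02, 0.02], "offset": [[0, 0, -0.004], [0, 0, -0.004], [0, 0, -0.004], [0, 0, -0.002]], "dr": [[0, 0, 0], [0, 0, 0], [0, 0, 0], [0, 0, 0]]}}

```text
clock: 14.3
ee_pos: [0.5123, 0.0952, 0.0526]
ee_rot: [[0.065, 0.998, 0.013], [0.998, -0.065, -0.008], [-0.008, 0.013, -1.0]]
contact_force: [0.4, -0.7, 1.4]
width: 0.0259
```

```bash
python3 -c "
from h import *
tcp()
f=grab_frame('side');cv2.imwrite('pics/s13.png',cv2.resize(f[130:280,230:430,::-1],None,fx=4,fy=4))"
```

```text
clk 14.3 tcp [0.5123 0.0952 0.0526] rack [ -2.2 -29.2] w 0.0259 yaw(y) -3.73 tz [ 0.013 -0.008 -1.   ] F [ 0.4 -0.7  1.4]
```

View pics/s13.png

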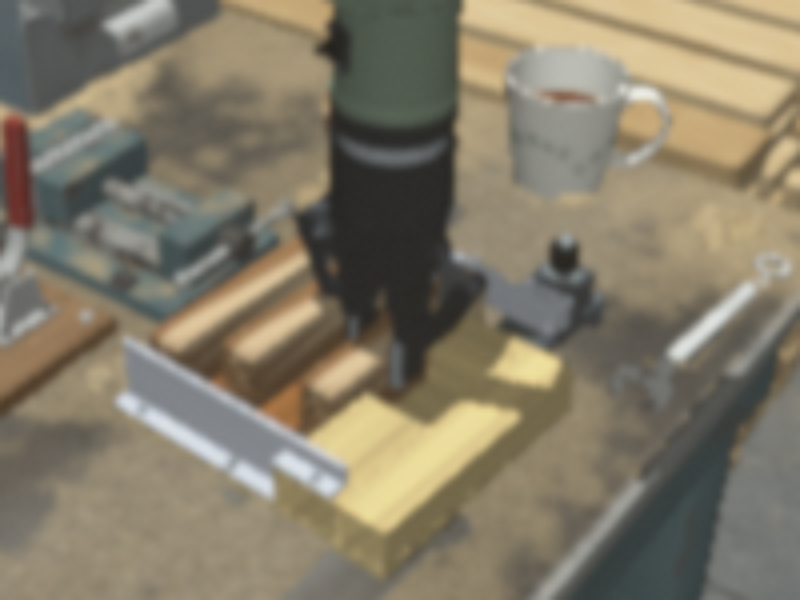

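Request:
{"fn": "play_rows", "kwargs": {"hand": [0.045, 0.045, 0.045, 0.045, 0.045, 0.045, 0.045], "offset": [[0, 0, 0], [0, 0, 0], [0, 0, 0], [0, 0, 0.02], [0, 0, 0.02], [0, 0, 0.02], [0, 0, 0]], "dr": [[0, 0, 0], [0, 0, 0], [0, 0, 0], [0, 0, 0], [0, 0, 0], [0, 0, 0], [0, 0, 0]]}}

```text
clock: 14.93
ee_pos: [0.5069, 0.095, 0.1103]
ee_rot: [[0.065, 0.998, 0.0], [0.998, -0.065, -0.011], [-0.011, 0.001, -1.0]]
contact_force: [1.5, 0.3, -0.4]
width: 0.0452
```

Request:
{"fn": "play_rows", "kwargs": {"hand": [0.0, 0.0, 0.0, 0.0, 0.0], "offset": [[0.001, 0, 0], [0, 0, 0], [0, 0, 0], [0, 0, 0], [0, 0, 0]], "dr": [[0, 0, 0], [0, 0, 0], [0, 0, 0], [0, 0, 0], [0, 0, 0]]}}

```text
clock: 15.35
ee_pos: [0.5054, 0.0948, 0.1062]
ee_rot: [[0.065, 0.998, -0.007], [0.998, -0.065, -0.012], [-0.013, -0.006, -1.0]]
contact_force: [-0.3, 0.3, -0.6]
width: -0.0002
```

```bash
python3 -c "
from h import *
tcp()
k=calibration('wrist');f=grab_frame('wrist');cv2.imwrite('pics/w14.png',f[:,:,::-1]);np.save('k14.npy',k['camera_from_world'])
for q in [(-14,0,56),(12,0,56),(44,0,56),(70,0,56)]: print(q,proj('wrist',W(np.load('rack.npy'),q),k))
f=grab_frame('side');cv2.imwrite('pics/s14.png',cv2.resize(f[130:280,230:430,::-1],None,fx=4,fy=4))"
```

```text
clk 15.35 tcp [0.5054 0.0948 0.1062] rack [ -9.1 -30.1] w -0.0002 yaw(y) -3.73 tz [-0.007 -0.012 -1.   ] F [-0.3  0.3 -0.6]
(-14, 0, 56) [306.13108224 188.21555417]
(12, 0, 56) [356.26477646 188.31677362]
(44, 0, 56) [418.08768288 188.44159349]
(70, 0, 56) [468.41648599 188.54320687]
```

View pics/w14.png

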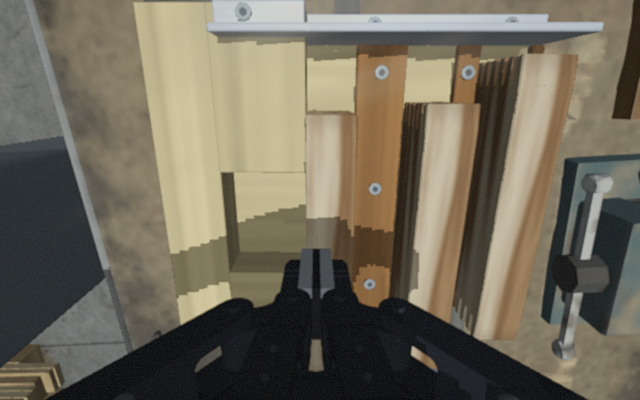

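View pics/s14.png

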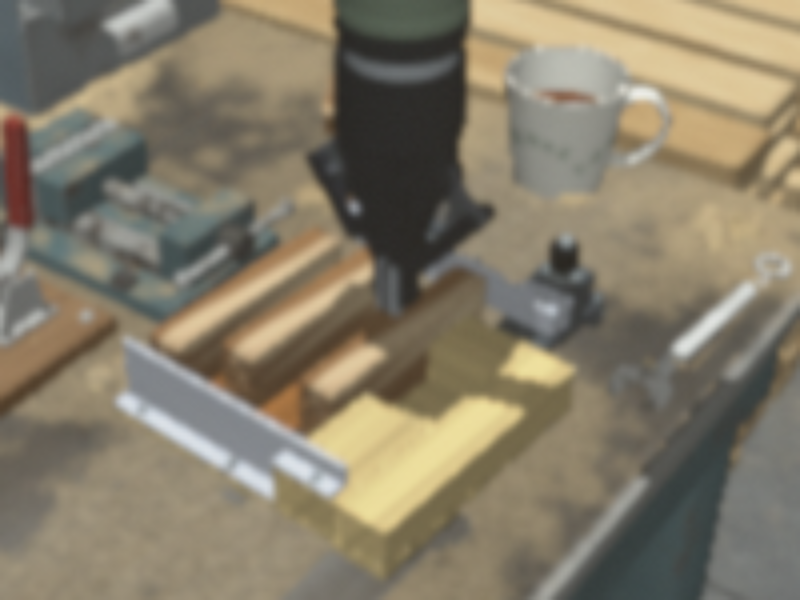

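Request:
{"fn": "play_rows", "kwargs": {"hand": [0.0, 0.0, 0.0, 0.0, 0.0], "offset": [[0.008, -0.004, -0.005], [0.002, -0.001, -0.009], [0, 0, -0.008], [0, 0, -0.004], [0, 0, -0.004]], "dr": [[0, 0, 0], [0, 0, 0], [0, 0, 0], [0, 0, 0], [0, 0, 0]]}}

```text
clock: 15.87
ee_pos: [0.5209, 0.0892, 0.0809]
ee_rot: [[0.065, 0.998, 0.003], [0.998, -0.065, -0.012], [-0.012, 0.004, -1.0]]
contact_force: [-9.9, -4.1, 59.0]
width: 0.0001
```

```bash
python3 -c "
from h import *
tcp()"
```

```text
clk 15.87 tcp [0.5209 0.0892 0.0809] rack [  6.7 -34.7] w 0.0001 yaw(y) -3.72 tz [ 0.003 -0.012 -1.   ] F [-9.9 -4.1 59. ]
```

Request:
{"fn": "play_rows", "kwargs": {"hand": [0.0, 0.02, 0.045, 0.045, 0.045, 0.045, 0.045], "offset": [[0, 0, 0.02], [-0.015, 0, 0.03], [-0.02, -0.02, 0.03], [-0.02, -0.02, 0.02], [0, 0, 0.01], [0, 0, 0], [0, 0, 0]], "dr": [[0, 0, 0], [0.7, 0, 0], [0, 0, 0], [0, 0, 0], [0, 0, 0], [0, 0, 0], [0, 0, 0]]}}

```text
clock: 16.45
ee_pos: [0.4645, 0.0474, 0.1933]
ee_rot: [[0.065, 0.998, 0.003], [0.998, -0.065, 0.0], [0.001, 0.003, -1.0]]
contact_force: [-0.3, -0.6, -0.6]
width: 0.0449
```

```bash
python3 -c "
from h import *
import pickle
tcp()
k=calibration('wrist');f=grab_frame('wrist');cv2.imwrite('pics/w15.png',f[:,:,::-1]);pickle.dump(k,open('k15.pkl','wb'))
for n in ['pin_grip','lock_hole']:
    r=landmark_of(n,'wrist')
    for d in r[:2]: print(n,d['xy'],d['confidence'],onz('wrist',d['xy'],.062 if n=='pin_grip' else .024,k),rk(onz('wrist',d['xy'],.062 if n=='pin_grip' else .024,k)))
for q in [(-45,-165,72),(-45,-165,52),(-45,-125,24),(-15.5,-100,38)]: print(q,proj('wrist',W(np.load('rack.npy'),q),k))
"
```

```text
clk 16.45 tcp [0.4645 0.0474 0.1933] rack [-46.8 -80. ] w 0.0449 yaw(y) -3.71 tz [ 0.003  0.    -1.   ] F [-0.3 -0.6 -0.6]
pin_grip [315.1, 298.8] 0.64 [ 0.45902008 -0.04101149  0.062     ] [ -46.5 -168.6]
lock_hole [316.3, 234.7] 0.98 [0.46302851 0.00233078 0.024     ] [ -45.3 -125.1]
(-45, -165, 72) [316.90547715 301.85699184]
(-45, -165, 52) [316.75770995 288.75300952]
(-45, -125, 24) [316.6390139  234.56322142]
(-15.5, -100, 38) [350.80155255 214.03680171]
```

View pics/w15.png

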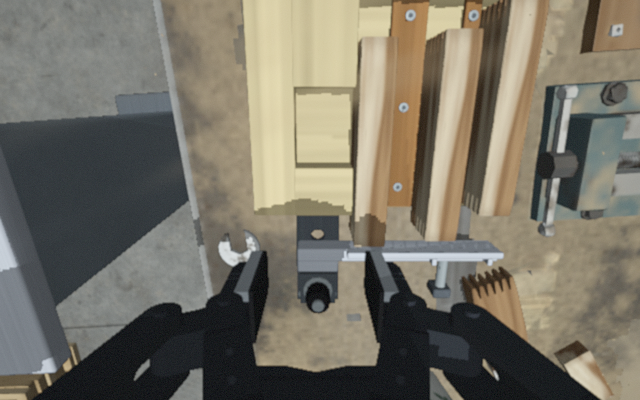

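Request:
{"fn": "play_rows", "kwargs": {"hand": [0.045, 0.045, 0.045, 0.045, 0.045, 0.045, 0.045], "offset": [[-0.001, -0.03, -0.01], [-0.001, -0.03, -0.02], [-0.002, -0.025, -0.02], [0, 0, -0.02], [0, 0, 0], [0, 0, 0], [0, 0, 0]], "dr": [[0, 0, 0], [0, 0, 0], [0, 0, 0], [0, 0, 0], [0, 0, 0], [0, 0, 0], [0, 0, 0]]}}

```text
clock: 17.18
ee_pos: [0.4616, -0.0371, 0.1139]
ee_rot: [[0.057, 0.998, -0.007], [0.998, -0.057, 0.003], [0.002, -0.007, -1.0]]
contact_force: [-1.0, -0.5, 0.4]
width: 0.0452
```

```bash
python3 -c "
from h import *
tcp()"
```

```text
clk 17.18 tcp [ 0.4616 -0.0371  0.1139] rack [ -44.1 -164.6] w 0.0452 yaw(y) -3.26 tz [-0.007  0.003 -1.   ] F [-1.  -0.5  0.4]
```

Request:
{"fn": "play_rows", "kwargs": {"hand": [0.045, 0.045, 0.045, 0.045, 0.045], "offset": [[-0.001, 0, -0.012], [0, 0, -0.012], [0, 0, -0.008], [0, 0, 0], [0, 0, 0]], "dr": [[0, 0, 0], [0, 0, 0], [0, 0, 0], [0, 0, 0], [0, 0, 0]]}}

```text
clock: 17.6
ee_pos: [0.4649, -0.0343, 0.0844]
ee_rot: [[0.051, 0.999, 0.001], [0.999, -0.051, 0.002], [0.002, 0.001, -1.0]]
contact_force: [0.1, 0.4, 0.9]
width: 0.0448
```

```bash
python3 -c "
from h import *
tcp()
f=grab_frame('wrist');cv2.imwrite('pics/w16.png',f[:,:,::-1])"
```

```text
clk 17.6 tcp [ 0.4649 -0.0343  0.0844] rack [ -41.1 -161.5] w 0.0448 yaw(y) -2.95 tz [ 0.001  0.002 -1.   ] F [0.1 0.4 0.9]
```

View pics/w16.png

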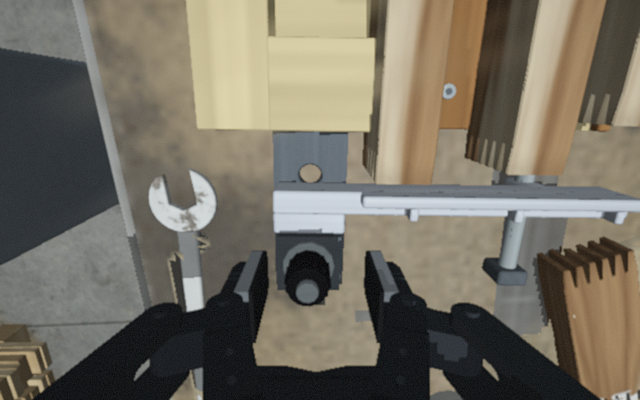

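Request:
{"fn": "play_rows", "kwargs": {"hand": [0.045, 0.045, 0.045], "offset": [[-0.004, -0.004, -0.003], [-0.001, -0.001, -0.001], [0, 0, 0]], "dr": [[0, 0, -0.7], [0, 0, 0], [0, 0, 0]]}}

```text
clock: 17.9
ee_pos: [0.4606, -0.0394, 0.0819]
ee_rot: [[0.064, 0.998, 0.005], [0.998, -0.064, 0.002], [0.002, 0.005, -1.0]]
contact_force: [-0.1, 0.4, -0.1]
width: 0.045
```

```bash
python3 -c "
from h import *
tcp()"
```

```text
clk 17.9 tcp [ 0.4606 -0.0394  0.0819] rack [ -45.  -166.9] w 0.045 yaw(y) -3.66 tz [ 0.005  0.002 -1.   ] F [-0.1  0.4 -0.1]
```

Centred within 2 mm. Grip the knob.

Request:
{"fn": "play_rows", "kwargs": {"hand": [0.01, 0.01, 0.01, 0.01, 0.01], "newtons": 60, "offset": [[0, 0.001, -0.001], [0, 0, 0], [0, 0, 0], [0, 0, 0], [0, 0, 0]], "dr": [[0, 0, 0], [0, 0, 0], [0, 0, 0], [0, 0, 0], [0, 0, 0]]}}

```text
clock: 18.32
ee_pos: [0.4607, -0.0387, 0.0817]
ee_rot: [[0.065, 0.998, 0.006], [0.998, -0.065, 0.002], [0.002, 0.006, -1.0]]
contact_force: [0.3, 0.0, -0.4]
width: 0.0174
```

```bash
python3 -c "
from h import *
tcp()"
```

```text
clk 18.32 tcp [ 0.4607 -0.0387  0.0817] rack [ -44.9 -166.2] w 0.0174 yaw(y) -3.72 tz [ 0.006  0.002 -1.   ] F [ 0.3  0.  -0.4]
```

Request:
{"fn": "play_rows", "kwargs": {"hand": [0.01, 0.01, 0.01, 0.01, 0.01], "offset": [[0, 0, 0.006], [0, 0, 0.006], [0, 0, 0.006], [0, 0, 0.006], [0, 0, 0]], "dr": [[0, 0, 0], [0, 0, 0], [0, 0, 0], [0, 0, 0], [0, 0, 0]]}}

```text
clock: 18.73
ee_pos: [0.4606, -0.0387, 0.1064]
ee_rot: [[0.065, 0.998, 0.005], [0.998, -0.065, 0.002], [0.002, 0.005, -1.0]]
contact_force: [1.0, 0.1, 0.9]
width: 0.0175
```

```bash
python3 -c "
from h import *
tcp()"
```

```text
clk 18.73 tcp [ 0.4606 -0.0387  0.1064] rack [ -45.1 -166.2] w 0.0175 yaw(y) -3.71 tz [ 0.005  0.002 -1.   ] F [1.  0.1 0.9]
```

Raised 24.7 mm; a bit more, then check.

Request:
{"fn": "play_rows", "kwargs": {"hand": [0.01, 0.01, 0.01], "offset": [[0, 0, 0.005], [0, 0, 0.001], [0, 0, 0]], "dr": [[0, 0, 0], [0, 0, 0], [0, 0, 0]]}}

```text
clock: 18.98
ee_pos: [0.4606, -0.0386, 0.1141]
ee_rot: [[0.065, 0.998, 0.006], [0.998, -0.065, 0.002], [0.002, 0.006, -1.0]]
contact_force: [0.9, 0.1, -4.2]
width: 0.0172
```

```bash
python3 -c "
from h import *
tcp()
f=grab_frame('side');cv2.imwrite('pics/s17.png',cv2.resize(f[130:280,230:430,::-1],None,fx=4,fy=4))
f=grab_frame('wrist');cv2.imwrite('pics/w17.png',f[:,:,::-1])"
```

```text
clk 18.98 tcp [ 0.4606 -0.0386  0.1141] rack [ -45.1 -166.2] w 0.0172 yaw(y) -3.71 tz [ 0.006  0.002 -1.   ] F [ 0.9  0.1 -4.2]
```

View pics/s17.png

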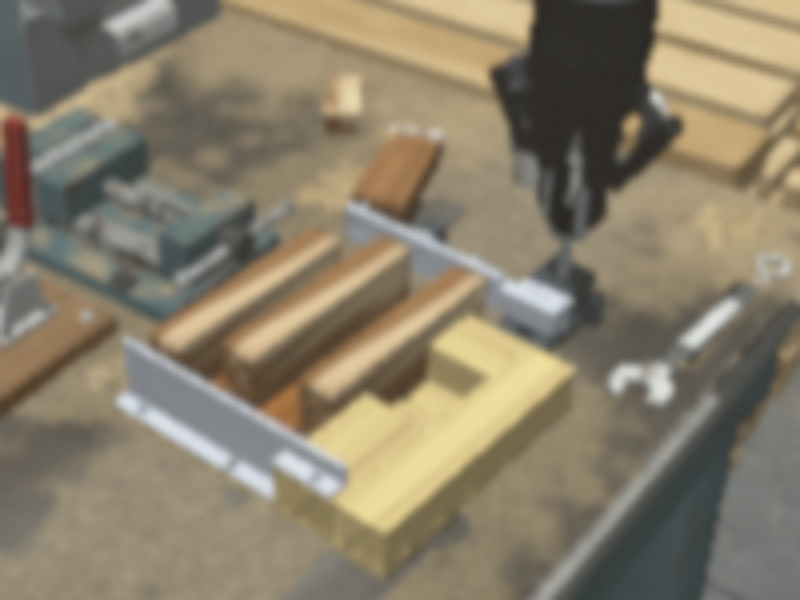

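View pics/w17.png

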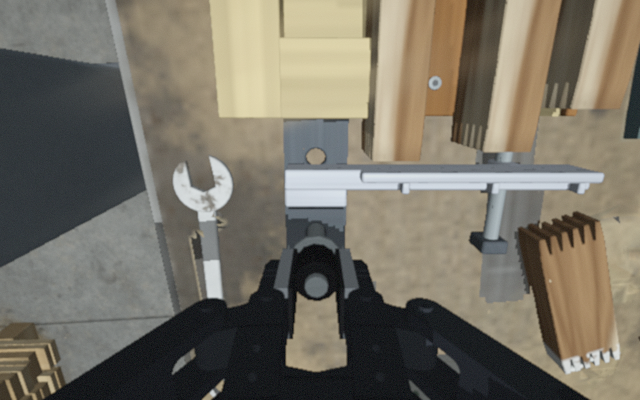

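Request:
{"fn": "play_rows", "kwargs": {"hand": [0.01, 0.01, 0.01, 0.01, 0.01], "offset": [[0, 0.007, -0.001], [0.001, 0.008, 0], [0, 0.008, 0], [0.001, 0.008, 0], [0, 0, 0]], "dr": [[0, 0, 0], [0, 0, 0], [0, 0, 0], [0, 0, 0], [0, 0, 0]]}}

```text
clock: 19.5
ee_pos: [0.4628, -0.0067, 0.1131]
ee_rot: [[0.063, 0.998, 0.006], [0.998, -0.063, -0.003], [-0.002, 0.006, -1.0]]
contact_force: [0.8, -1.8, -0.7]
width: 0.0174
```

```bash
python3 -c "
from h import *
tcp()"
```

```text
clk 19.5 tcp [ 0.4628 -0.0067  0.1131] rack [ -45.  -134.1] w 0.0174 yaw(y) -3.61 tz [ 0.006 -0.003 -1.   ] F [ 0.8 -1.8 -0.7]
```

Moved 32.1 mm. About 8 mm more.

Request:
{"fn": "play_rows", "kwargs": {"hand": [0.01, 0.01, 0.01, 0.01], "offset": [[0, 0.005, 0], [0, 0.003, 0], [0, 0, 0], [0, 0, 0]], "dr": [[0, 0, 0], [0, 0, 0], [0, 0, 0], [0, 0, 0]]}}

```text
clock: 19.83
ee_pos: [0.4633, 0.0027, 0.1132]
ee_rot: [[0.06, 0.998, 0.007], [0.998, -0.06, -0.004], [-0.004, 0.007, -1.0]]
contact_force: [-0.3, -3.4, 0.1]
width: 0.0174
```

```bash
python3 -c "
from h import *
tcp()
k=calibration('wrist');f=grab_frame('wrist');cv2.imwrite('pics/w18.png',f[:,:,::-1])
p=np.load('rack.npy')
print(proj('wrist',W(p,(-20,-88,54)),k),proj('wrist',W(p,(113,-88,54)),k))"
```

```text
clk 19.83 tcp [0.4633 0.0027 0.1132] rack [ -45.1 -124.8] w 0.0174 yaw(y) -3.42 tz [ 0.007 -0.004 -1.   ] F [-0.3 -3.4  0.1]
[361.07885656 172.92827468] [605.31394147 173.95335406]
```

View pics/w18.png

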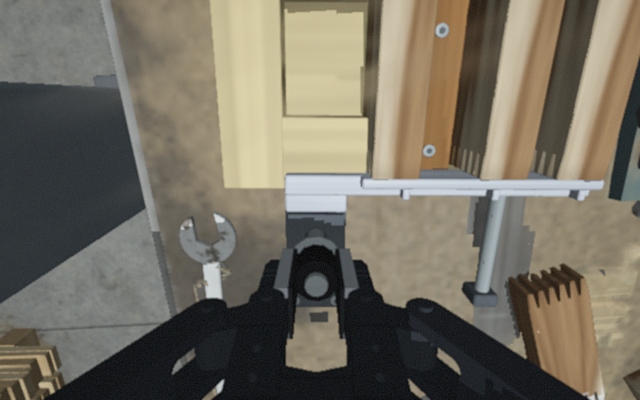

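Request:
{"fn": "play_rows", "kwargs": {"hand": [0.01, 0.01, 0.01, 0.01, 0.01], "offset": [[0, -0.001, 0], [0, 0, -0.005], [0, 0, -0.005], [0, 0, -0.003], [0, 0, 0]], "dr": [[0, 0, 0], [0, 0, 0], [0, 0, 0], [0, 0, 0], [0, 0, 0]]}}

```text
clock: 20.3
ee_pos: [0.4632, 0.0015, 0.0997]
ee_rot: [[0.062, 0.998, 0.007], [0.998, -0.062, -0.003], [-0.002, 0.008, -1.0]]
contact_force: [0.9, -2.0, -1.8]
width: 0.0177
```

```bash
python3 -c "
from h import *
tcp()"
```

```text
clk 20.3 tcp [0.4632 0.0015 0.0997] rack [ -45.1 -125.9] w 0.0177 yaw(y) -3.57 tz [ 0.007 -0.003 -1.   ] F [ 0.9 -2.  -1.8]
```

Request:
{"fn": "play_rows", "kwargs": {"hand": [0.01, 0.01, 0.01, 0.01, 0.01], "offset": [[0, 0, -0.006], [0, 0, -0.006], [0, 0, -0.006], [0, 0, -0.006], [0, 0, -0.004]], "dr": [[0, 0, 0], [0, 0, 0], [0, 0, 0], [0, 0, 0], [0, 0, 0]]}}

```text
clock: 20.72
ee_pos: [0.464, 0.0016, 0.0798]
ee_rot: [[0.064, 0.998, 0.01], [0.998, -0.064, -0.002], [-0.001, 0.01, -1.0]]
contact_force: [-11.2, -2.3, 37.3]
width: 0.0176
```

```bash
python3 -c "
from h import *
tcp()"
```

```text
clk 20.72 tcp [0.464  0.0016 0.0798] rack [ -44.3 -125.8] w 0.0176 yaw(y) -3.66 tz [ 0.01  -0.002 -1.   ] F [-11.2  -2.3  37.3]
```

Request:
{"fn": "play_rows", "kwargs": {"hand": [0.045, 0.045, 0.045, 0.045, 0.045, 0.045, 0.045], "offset": [[0, 0, 0], [0, 0, 0], [0, 0, 0], [0, 0, 0.02], [0, 0, 0.02], [0, 0, 0.01], [0, 0, 0]], "dr": [[0, 0, 0], [0, 0, 0], [0, 0, 0], [0, 0, 0], [0, 0, 0], [0, 0, 0], [0, 0, 0]]}}

```text
clock: 21.3
ee_pos: [0.4626, 0.0041, 0.1287]
ee_rot: [[0.068, 0.998, 0.005], [0.998, -0.068, 0.004], [0.004, 0.005, -1.0]]
contact_force: [-0.1, 0.6, -0.5]
width: 0.0451
```

Request:
{"fn": "play_rows", "kwargs": {"hand": [0.0, 0.0, 0.0, 0.0, 0.0], "offset": [[0, 0, 0], [0, 0, 0], [0, 0, 0], [0, 0, 0], [0, 0, 0]], "dr": [[0, 0, 0], [0, 0, 0], [0, 0, 0], [0, 0, 0], [0, 0, 0]]}}

```text
clock: 21.72
ee_pos: [0.4607, 0.0048, 0.1244]
ee_rot: [[0.068, 0.998, -0.001], [0.998, -0.068, 0.005], [0.005, -0.002, -1.0]]
contact_force: [0.4, -0.4, -0.5]
width: -0.0003
```

```bash
python3 -c "
from h import *
tcp()
f=grab_frame('wrist');cv2.imwrite('pics/w19.png',f[:,:,::-1])"
```

```text
clk 21.72 tcp [0.4607 0.0048 0.1244] rack [ -47.8 -122.9] w -0.0003 yaw(y) -3.91 tz [-0.001  0.005 -1.   ] F [ 0.4 -0.4 -0.5]
```

View pics/w19.png

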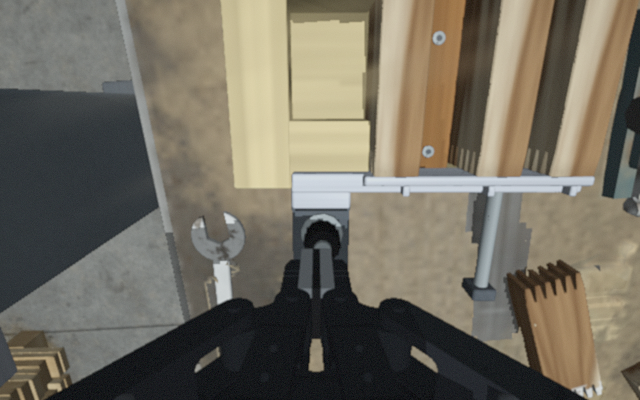

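Request:
{"fn": "play_rows", "kwargs": {"hand": [0.0, 0.0, 0.0, 0.0, 0.0], "offset": [[0.002, -0.002, -0.008], [0.0, -0.001, -0.008], [0, 0, -0.006], [0, 0, -0.003], [0, 0, -0.004]], "dr": [[0, 0, 0], [0, 0, 0], [0, 0, 0], [0, 0, 0], [0, 0, 0]]}}

```text
clock: 22.18
ee_pos: [0.4636, 0.0013, 0.0973]
ee_rot: [[0.068, 0.998, -0.001], [0.998, -0.068, 0.005], [0.005, -0.001, -1.0]]
contact_force: [-20.4, 0.4, 83.1]
width: 0.0003
```

```bash
python3 -c "
from h import *
tcp()"
```

```text
clk 22.18 tcp [0.4636 0.0013 0.0973] rack [ -44.7 -126.1] w 0.0003 yaw(y) -3.92 tz [-0.001  0.005 -1.   ] F [-20.4   0.4  83.1]
```

Request:
{"fn": "play_rows", "kwargs": {"hand": [0.0, 0.0, 0.0, 0.0, 0.0, 0.0, 0.0, 0.0], "offset": [[0, 0, 0.02], [0, 0, 0.03], [0, 0.02, 0.035], [0, 0.02, 0.035], [0, 0.02, 0.035], [0, 0.02, 0.02], [0, 0, 0], [0, 0, 0]], "dr": [[0, 0, 0], [0, 0, 0], [0, 0, 0], [0, 0, 0], [0, 0, 0], [0, 0, 0], [0, 0, 0], [0, 0, 0]]}}

```text
clock: 22.85
ee_pos: [0.4611, 0.0839, 0.2795]
ee_rot: [[0.071, 0.997, -0.003], [0.997, -0.071, 0.008], [0.007, -0.004, -1.0]]
contact_force: [-0.4, 0.4, -0.6]
width: 0.0003
```

```bash
python3 -c "
from h import *
tcp()
k=calibration('wrist');f=grab_frame('wrist');cv2.imwrite('pics/w20.png',f[:,:,::-1])
p=np.load('rack.npy')
for q in [(-45,-125,72),(-45,-125,62),(-1,75,56),(-1,-85,56),(57,75,56),(57,-85,56),(99,75,56),(-20,-88,54),(113,-88,54),(-14,0,56),(12,0,56)]: print(q,np.round(proj('wrist',W(p,q),k),1))
f=grab_frame('side');cv2.imwrite('pics/s20.png',cv2.resize(f[130:280,230:430,::-1],None,fx=4,fy=4,interpolation=cv2.INTER_CUBIC))
f=grab_frame('scene');cv2.imwrite('pics/c20.png',cv2.resize(f[130:280,230:430,::-1],None,fx=4,fy=4,interpolation=cv2.INTER_CUBIC))
"
```

```text
clk 22.85 tcp [0.4611 0.0839 0.2795] rack [-52.6 -43.9] w 0.0003 yaw(y) -4.08 tz [-0.003  0.008 -1.   ] F [-0.4  0.4 -0.6]
(-45, -125, 72) [323.6 253.5]
(-45, -125, 62) [323.4 249.5]
(-1, 75, 56) [370.2  51.9]
(-1, -85, 56) [364.1 213.1]
(57, 75, 56) [431.9  51.5]
(57, -85, 56) [417.9 212.9]
(99, 75, 56) [476.7  51.2]
(-20, -88, 54) [346.3 215.2]
(113, -88, 54) [468.7 214.7]
(-14, 0, 56) [354.2 133.1]
(12, 0, 56) [380.1 132.9]
```

View pics/w20.png

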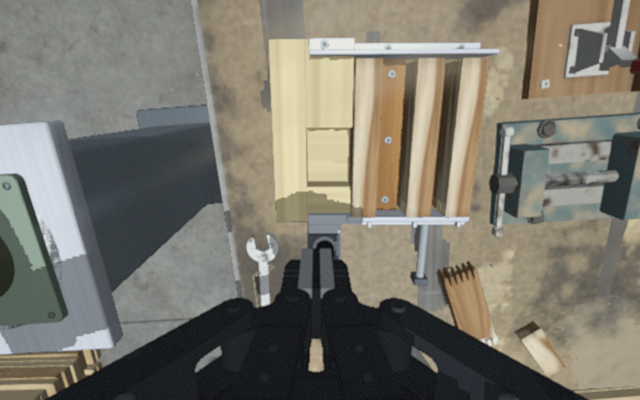

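View pics/s20.png

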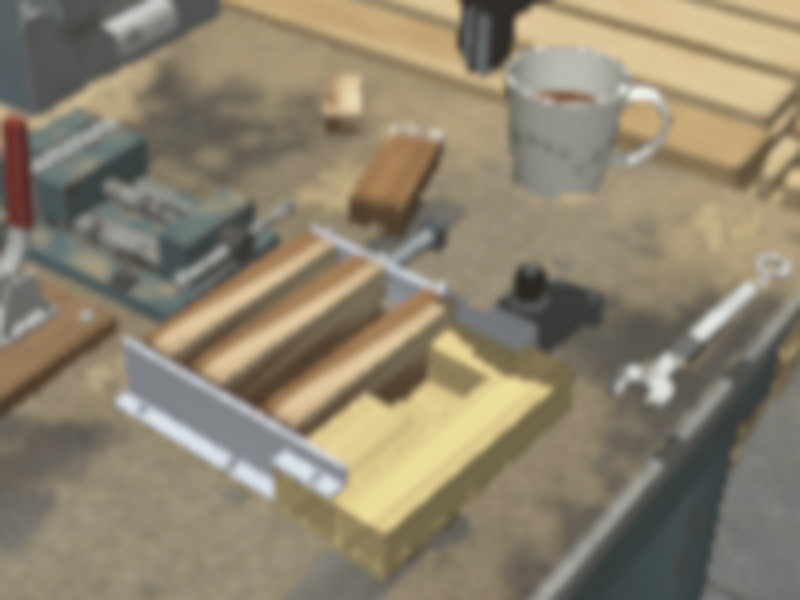

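View pics/c20.png

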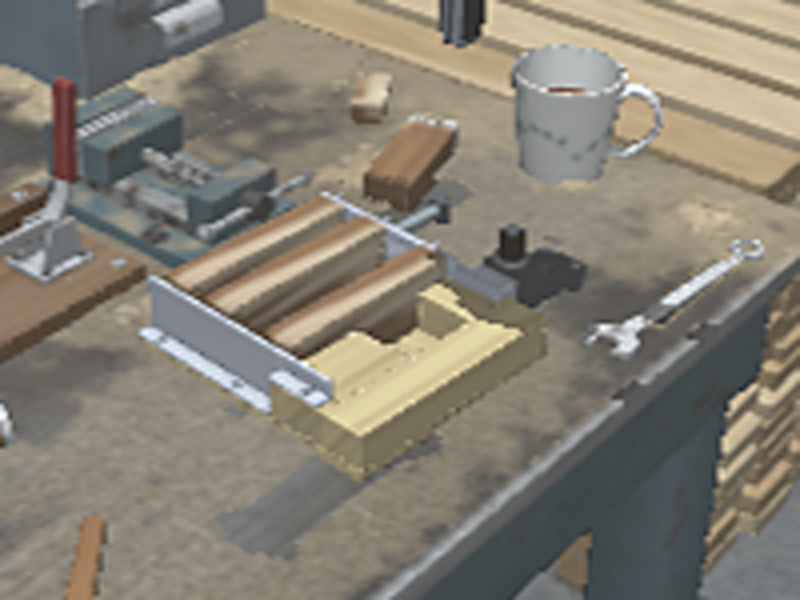

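```bash
python3 -c "
from h import *
print(job_done());tcp()"
```

```text
the job is handed in; nothing more can be done
None
the job is handed in; nothing more can be done
```

The stave rack is ready for glue and I handed the job in at about 23 s of the 58 s allowed. No verdict is reported.

**What I did:**
1. I slid the loose stave over the deck edge until it tipped into the front groove.
2. I regripped it through the finger notch, stood it upright and pressed it down to the bottom.
3. I pulled the pin up about 32 mm and dragged the stop in 40 mm, which carried all three staves up to the fence.
4. I pushed the pin home in the inner hole and pressed once more on the knob to be sure.

**Last checks:**
- **Stave:** its top edge was at about z 56 mm when I pressed it, which is its home height.
- **Pin:** the knob top was at about z 72 mm, which matches the collar sitting on the boss.
- **Stop and staves:** in the last pictures the stop face is within about 1 pixel of the shut position. All three staves stand on edge between the fence and the stop.
- **Bystanders:** the mug, spanner and short block sit where they were. I did not re-check the brush and chisel on the left in the last pictures; the arm did not work over that side.

**Two things to note:**
- **Joint 4:** while regripping the leaning stave it went right up to its lower limit. It read -1.344 against the listed -1.34 and the motion was held there, so I could not confirm it stayed strictly inside its range.
- **Pressing forces:** the fingertips saw about 59 N on the stave and about 83 N on the pin, both below the 120 N wrist limit.

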